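Clear and load the vacuum clamping plate

ROBOT

A 7-joint arm with a two-finger parallel gripper is mounted at the origin on the work surface. World frame = base frame: x ahead of the robot, y to its left, z up, the work surface at z = 0. Lengths are in m, angles in rad, forces in N, time in s.
With the tool pointing down it reaches from about 0.425 to 0.925 m from the base axis. Payload 6.8 kg.
Tool frame: the origin (TCP) lies midway between the tips of the shut fingers; the grasp point (between the pads) lies 19 mm behind it; y points along the fingers, z is the direction in which the jaws open and shut, and the axes are right-handed (so a half turn about y gives the same grasp; the last joint's range is limited). The gripper opens to 85 mm and grips with 20 to 120 N. Pads are 22 mm wide; open, the fingers measure 114 mm over their backs; the gripper's body (76 mm by 85 mm) begins 54 mm behind the grasp point. The pads swing forward as they close: fully open they stand 13 mm farther back than shut.
Start: joints at [1.114, 0.477, 0.022, 1.555, -0.011, 1.109, -0.083], TCP at [0.231, -0.634, 0.204] pointing down, gripper open.
Joint ranges: [-2.96, 2.96], [-0.34, 2.1], [-1.41, 1.46], [0.24, 2.44], [-1.37, 4.51], [0.17, 1.92], [-2.96, 2.96]. Speed limits (rad/s): [2.39, 2.39, 3.14, 3.14, 3.14, 3.14, 3.14].

INTERFACE

Orientations are given as a rotation vector (axis times angle).
In Python, from bench import r gives the robot as it stands.
- The arm moves only by the tool send_rows, never from a script. Its argument "rows" is text: rows parted by semicolons, each of 6 numbers parted by spaces: the shift along the world's x, y, z in m, then the turn, a rotation vector about the world's x, y, z in rad. A call has 1 to 20 rows; each row shifts and turns the commanded pose from where the row before left it; what a row does not reach is not made up. A row lasts 1/10 s, in which the tool goes at most 50 mm and 8.59 degrees, less where a joint would pass 70% of its speed; a pose out of reach is approached as far as the arm can. A call is refused whole if a number of a shift passes 0.05 or a number of a turn 0.15, either way. A call with a gripper value outside its range is refused whole. "grip" is the finger opening in m, from 0 to 0.0854, set as the call begins (left out, the last holds). The fingers move at their own pace and stop on an object; "grip_force" is the grip in N (left out, the last holds). Time passes only in rows, so rows that do not move let the fingers close. It gives the time, the measured TCP pose, the force and the opening at its end, in the units of the state.
- r.get_obs(): the state, without advancing time (a new reading comes with each control period).
- r.grab_frame(name): name is "scene" or "top" or "wrist"; returns a dict with "pixels" (400x640x3 uint8, red, green, blue), "intrinsics" (3x3 intrinsics, pixels), "position" and "orientation" of the camera in the world. Camera axes: x right, y up, looking along -z (the intrinsics and any distortion apply to the point x, -y, -z); pixel columns grow to the right and rows downward; lengths in m; the calibration is good to about 2 mm. The wrist camera is an equidistant fisheye: a pixel r from the principal point sees the ray r / f radians off the axis. A picture is of the moment at which its call begins. There is no depth.
- r.hand_in(): hands the job in, once; it reports no verdict.
The state is a dict: "clock": time; "joints": joint angles; "qvel": joint speeds; "tau": joint torques, N m; "tcp_pos": TCP position; "orientation": TCP orientation; "contact_force": force on the tool from outside, world axes, zero at the start; "moment": the same for the moment, N m; "grip_width": finger opening in m.
Only numpy, scipy, OpenCV 4.12 (cv2) and the standard library are available. Lean on these libraries where they do the work, as an engineer would, in place of code of your own. Each camera call takes 0.05 s, during which the arm holds its last target.

TASK

Get the vacuum plate ready for sanding: first clear all the offcuts left on it into the plywood offcut box. Then lay every maple blank flat on the plate in one tight row along the long fence, each with its length at right angles to the fence: the first hard up in the corner between the long fence and the end stop, each next one tight against its neighbour, every end flush on the long fence. When all are flush, press the plain start button on the pump's switch box fully down and let it spring back; do not press the mushroom-shaped stop button, and leave the other things on the bench where they are.

Things in the scene. Friction and masses are not known exactly. Their poses are not given: they have to be found in the camera images.
- plate: Fixed vacuum plate: aluminium, 180 (x) x 270 (y) x 22 mm, black groove lines. Origin: centre of its underside; x roughly away from the robot, y to its left. Two steel bars, 20 mm wide, stand 18 mm above its top: the long fence along the far (+x) edge, working face at x = +70 mm, and the end stop along the left (+y) edge, face at y = +115 mm. Behind it a gauge 95 mm tall.
- corner (a point): Inside corner of the plate, where the faces of long fence and end stop meet the plate's top, 22 mm above the bench; axes as the plate's. The row runs from here along -y, on the -x side of the fence. A loaded blank has its centre at x = -45, z = +11 and y = -21, -63, -105 or -147 mm (first to fourth), its x axis along this x, either way round.
- bin: Offcut box of plywood, open on top, fixed to the bench: 160 (x) x 140 (y) x 80 mm high outside, walls and floor 6 mm. Origin: centre of its underside.
- blank1: Planed maple blank, a pale flat bar 90 (x) x 42 (y) x 22 (z) mm, about 60 g. Origin at its centre. The blanks are alike and may be loaded in any order; three or four are there, starting flat on the bench right of the plate.
- blank2: Another such blank, 90 x 42 x 22 mm, origin at its centre.
- blank3: Another such blank, 90 x 42 x 22 mm, origin at its centre.
- blank4: Another such blank, 90 x 42 x 22 mm, origin at its centre.
- strip: Offcut: a dark wooden strip 70 (x) x 26 (y) x 18 (z) mm, origin at its centre. Two or three of the three offcuts are there, lying on the plate, long axis roughly along the plate's x.
- stub: Offcut: the end of a turned spindle lying along x, 66 mm long: a 28 mm square piece (x -32 to -6 mm) and a round one of 28 mm diameter (x 0 to 34 mm), joined by a 24 mm neck. Origin on its axis, 14 mm above what it lies on.
- notched: Offcut: an L-shaped block 20 mm thick. Long leg 62 (x) x 22 (y) mm, origin at the centre of this leg; at its +x end a foot 24 (x) x 20 (y) mm sticks out to -y (x 7 to 31, y -31 to -11 mm). Grip the leg across y at about x = -13 mm.
- switchbox: Grey switch box of the vacuum pump, fixed left of the plate: 150 (x) x 75 (y) x 55 mm high, its x roughly along the plate's x. Origin: centre of the underside. On its top stand two buttons 76 mm apart: the start button nearer the robot, the mushroom stop button farther away.
- start (a joint): Start button: travel in m, 0 up, 0.006 fully down. A spring pushes it up, 1.5 N at first and 5 N fully down.
- start_top (a point): Centre of the top of the start button: a grey plunger of 28 mm diameter, in a low dark collar 44 mm wide, 22 mm above the box's top (77 mm above the bench) when up.
- stop (a joint): Stop button: travel in m, 0 up, 0.005 down, spring returned. Not to be pressed.
- stop_top (a point): Top of the stop button: a mushroom head of 40 mm diameter, 28 mm above the box's top.
- spindle: Bystander: small turned dark spindle standing up, 56 mm wide at the foot, 105 mm tall; origin under its foot.
- glue: Bystander: white glue bottle, 60 mm diameter, 160 mm tall; origin under it.
- bowl: Bystander: turned wooden bowl, 104 mm wide, 45 mm high; origin under it.
- calipers: Bystander: steel calipers lying flat, 220 mm long (x), 12 mm high; origin under the middle of the beam.
- discs: Bystander: stack of sanding discs, 125 mm diameter, 18 mm high; origin under it.
- gouge: Bystander: turning gouge with a wooden handle lying beyond the plate, 360 mm long (x), about 30 mm high.
- sander: Bystander: orbital sander standing on its pad, 125 mm diameter, 130 mm tall; origin under the pad.

How it is judged:
By the outcome, as a careful person would: the job done as asked, in the order asked, and still so for the second after the job is handed in, with the robot touching nothing.
Of strip, stub, notched only 2 to 3 are there at a start; the rules pass over those that are not, and their reading is None.
Of blank1, blank2, blank3, blank4 only 3 to 4 are there at a start; the rules pass over those that are not, and their reading is None.
At some moment in a run one of blank1, blank2, blank3, blank4 may be knocked a few centimetres aside while the robot is not near it.
Once in a run the grip may slacken for a moment while it holds something.
It also fails if it takes over 210 s, if anything falls off the work surface, if the arm or the gripper's body presses on something with over 40 N, if the wrist force passes 120 N, or if a joint passes its speed limit or range.

## Working session

There is one attempt and no reset: what is moved stays moved. The work goes in short steps, Python scripts to look and compute and a tool call to move; the robot and the scene stay as the last step left them, time stands still between calls to the robot, and variables do not carry over. Pictures are saved under pics/ and viewed, and the job is handed in when it is done.

Besides the shell and the picture viewer there is one more tool, called as name(argument=value, ...) on one line, values as JSON. send_rows: Moves the arm, as the interface text tells. Its arguments: {"type":"object","properties":{"rows":{"type":"string"},"grip":{"type":"number"},"grip_force":{"type":"number"}},"required":["rows"]}

```bash
ls; mkdir -p pics; cat > h.py <<'E'
import numpy as np,cv2
from scipy.spatial.transform import Rotation as R
from bench import r
def Rm(o):
    o=np.array(o,float)
    return R.from_rotvec(o).as_matrix() if o.shape==(3,) else (R.from_quat(o).as_matrix() if o.shape==(4,) else o)
def snap(n,f):
    d=r.grab_frame(n); cv2.imwrite('pics/'+f+'.png',cv2.cvtColor(np.array(d['pixels']),cv2.COLOR_RGB2BGR))
    import pickle; pickle.dump(d,open('pics/'+f+'.pkl','wb')); return d
def load(f):
    import pickle; return pickle.load(open('pics/'+f+'.pkl','rb'))
def ray(d,u,v,fish=False):
    K=np.array(d['intrinsics']); x=(u-K[0,2])/K[0,0]; y=(v-K[1,2])/K[1,1]
    if fish:
        t=np.hypot(x,y); s=np.sin(t)/t if t>1e-9 else 1; c=np.array([x*s,-y*s,-np.cos(t)])
    else: c=np.array([x,-y,-1.])
    return Rm(d['orientation'])@c
def px2w(d,u,v,z,fish=False):
    p=np.array(d['position']); w=ray(d,u,v,fish); return p+w*(z-p[2])/w[2]
def w2px(d,P,fish=False):
    K=np.array(d['intrinsics']); c=Rm(d['orientation']).T@(np.array(P)-np.array(d['position'])); x,y,zz=c[0],-c[1],-c[2]
    if fish:
        rr=np.hypot(x,y); t=np.arctan2(rr,zz); k=t/rr if rr>1e-12 else 0; x,y=x*k,y*k
    else: x,y=x/zz,y/zz
    return np.array([K[0,0]*x+K[0,2],K[1,1]*y+K[1,2]])
E
python3 - <<'E'
from h import *
for n in ['scene','top','wrist']:
    d=snap(n,n+'0'); print(n,d['intrinsics'],d['position'],d['orientation'])
print(r.get_obs())
E
```

```text
pics
scene [[480.17906213   0.         320.34428191]
 [  0.         480.17906213 203.39066746]
 [  0.           0.           1.        ]] [ 1.06627842 -0.37559178  1.14698335] [0.48259699 0.24651449 0.9048732 ]
top [[406.64680193   0.         320.34337966]
 [  0.         406.64680193 200.2825118 ]
 [  0.           0.           1.        ]] [ 0.45974608 -0.01416909  1.12484796] [ 0.07742738 -0.07950284 -1.58516463]
wrist [[309.70691629   0.         318.20674351]
 [  0.         309.70691629 197.95388913]
 [  0.           0.           1.        ]] [ 0.30640037 -0.60758259  0.37342905] [-0.2741234   0.1940037  -1.21057099]
{'clock': 0.15, 'joints': array([ 1.1139012 ,  0.47762647,  0.02236838,  1.55616884, -0.01149323,
        1.10926238, -0.08311277]), 'qvel': array([ 0.00076611, -0.00103665,  0.00034957, -0.00396858,  0.00174931,
        0.00066954, -0.00025359]), 'tau': array([ 2.27142875e-03, -5.96922147e+01,  1.60994768e+00, -2.81490505e+01,
        1.26225551e-02,  6.58185803e-03,  8.01634854e-06]), 'tcp_pos': array([ 0.23051683, -0.63393518,  0.20366203]), 'orientation': array([-0.35833738,  2.0332599 , -2.03059201]), 'contact_force': array([-0.76026865,  0.37607609,  0.63718455]), 'moment': array([-0.01570651, -0.02607669,  0.04676113]), 'grip_width': 0.08549203895810871}
```

View pics/scene0.png

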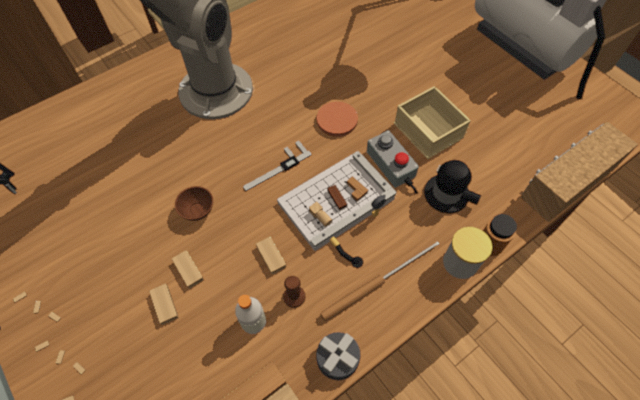

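View pics/top0.png

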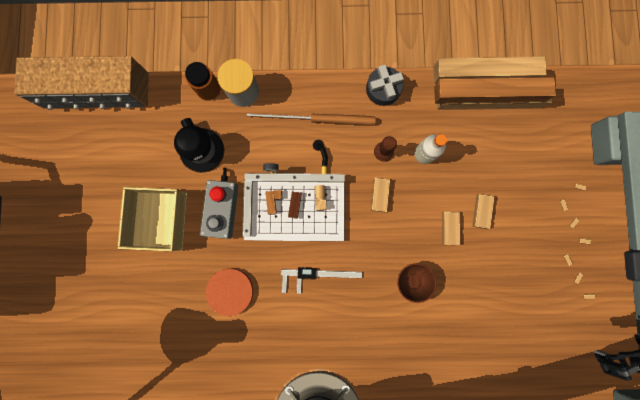

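View pics/wrist0.png

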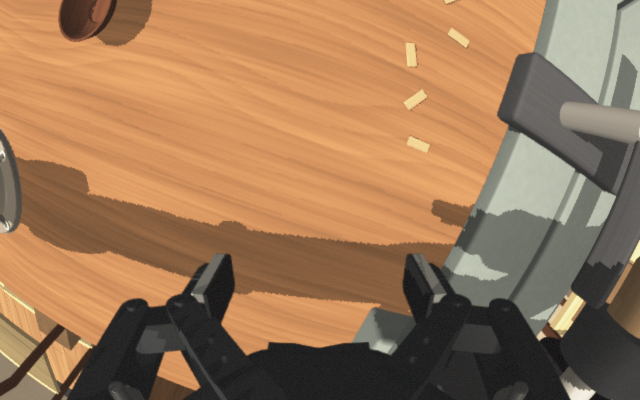

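The top view shows the plate (244–345, 174–241) with three offcuts on it: L-block ~(273,202), strip ~(294,205) and stub ~(320,197). There are three blanks at (382,195), (452,228) and (484,211). The box is at (152,219), and the switch box has start at (213,223) and stop at (218,194).

```bash
python3 - <<'E'
import cv2
a=cv2.imread('pics/top0.png'); cv2.imwrite('pics/t0a.png',cv2.resize(a[165:255,195:355],None,fx=5,fy=5,interpolation=cv2.INTER_CUBIC))
cv2.imwrite('pics/t0b.png',cv2.resize(a[165:255,355:515],None,fx=5,fy=5,interpolation=cv2.INTER_CUBIC))
E
```

```text
(no output)
```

View pics/t0a.png

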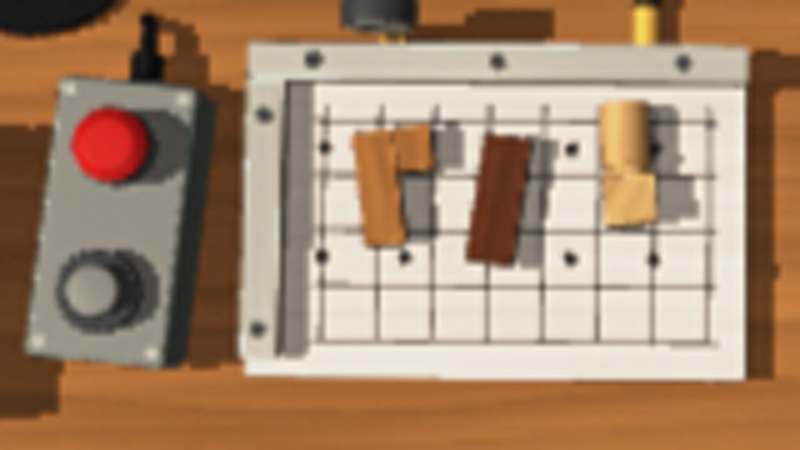

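View pics/t0b.png

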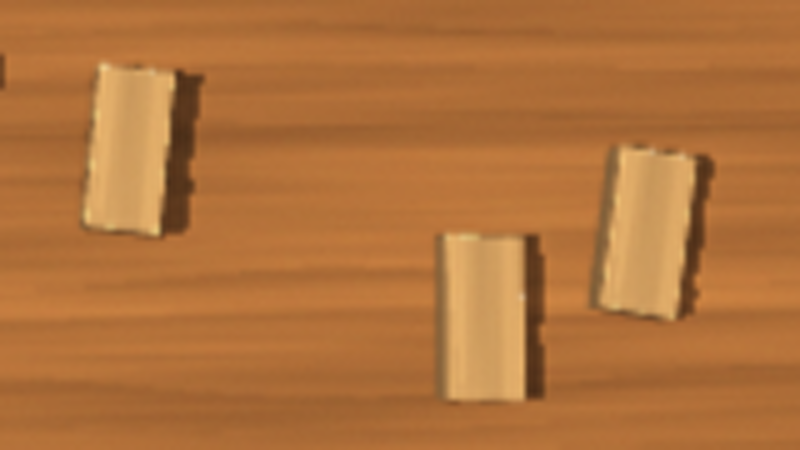

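```bash
python3 - <<'E'
from h import *
d=load('top0')
def P(name,c,z,ox=195,oy=165):
    W=[px2w(d,(u+.5)/5-.5+ox,(v+.5)/5-.5+oy,z)[:2] for u,v in c]; W=np.array(W); print(name,(W*1000).round(0).tolist()); return W
def ang(a,b): print('   ang deg',np.degrees(np.arctan2(*(b-a)[::-1])), 'len',np.linalg.norm(b-a))
W=P('plate near',[(745,379),(245,375)],.022); ang(W[0],W[1])
W=P('fence out',[(748,48),(250,42)],.040); ang(W[0],W[1])
W=P('fence inner',[(748,82),(283,80)],.040); ang(W[0],W[1])
W=P('strip nl,fl,fr,nr',[(467,260),(485,135),(530,138),(514,266)],.040); print(W.mean(0)); ang(W[0],W[1])
W=P('L leg nl fl, nr, foot nr, fr',[(367,246),(354,133),(405,244),(433,170),(430,125)],.042); ang(W[0],W[1])
W=P('stub sq nl nr, end far l, far r',[(605,223),(655,226),(601,103),(648,103)],.044)
W=P('stub axis',[(630,224),(624,103)],.05); ang(W[0],W[1]); print(W.mean(0))
W=P('start',[(94,290)],.077); P('stop',[(110,146)],.083)
W=P('b1',[(83,229),(100,65),(176,70),(161,236)],.022,355); print(W.mean(0)); ang(W[0],W[1])
W=P('b2',[(443,399),(443,234),(525,235),(525,400)],.022,355); print(W.mean(0)); ang(W[0],W[1])
W=P('b3',[(599,308),(620,146),(695,153),(680,319)],.022,355); print(W.mean(0)); ang(W[0],W[1])
for u,v in [(122,189),(184,190),(120,249),(180,250)]: print(px2w(d,u,v,.08))
E
```

```text
plate near [[460.0, -78.0], [467.0, 192.0]]
   ang deg 88.63687898702179 len 0.26992567590221844
fence out [[638.0, -82.0], [645.0, 187.0]]
   ang deg 88.39977297359349 len 0.2688245439496763
fence inner [[619.0, -82.0], [624.0, 169.0]]
   ang deg 88.84864357064575 len 0.2505369228757444
strip nl,fl,fr,nr [[526.0, 71.0], [593.0, 60.0], [591.0, 36.0], [522.0, 46.0]]
[0.55796313 0.05317927]
   ang deg -8.64816734224221 len 0.06785255887730654
L leg nl fl, nr, foot nr, fr [[534.0, 124.0], [595.0, 130.0], [535.0, 103.0], [574.0, 88.0], [599.0, 90.0]]
   ang deg 6.367899067775422 len 0.06120538218002715
stub sq nl nr, end far l, far r [[544.0, -3.0], [542.0, -30.0], [609.0, -2.0], [608.0, -27.0]]
stub axis [[543.0, -17.0], [608.0, -15.0]]
   ang deg 1.9204416204436983 len 0.06477962761665151
[ 0.57532376 -0.01565072]
start [[511.0, 260.0]]
stop [[585.0, 251.0]]
b1 [[540.0, -154.0], [630.0, -166.0], [627.0, -208.0], [536.0, -197.0]]
[ 0.58322218 -0.18122427]
   ang deg -7.51562104757818 len 0.09073511978131489
b2 [[445.0, -346.0], [534.0, -350.0], [533.0, -395.0], [444.0, -390.0]]
[ 0.48921483 -0.37011797]
   ang deg -2.6297987968154115 len 0.08923362764248506
b3 [[493.0, -433.0], [581.0, -449.0], [577.0, -490.0], [486.0, -476.0]]
[ 0.53418284 -0.46182014]
   ang deg -10.418622746094792 len 0.08957860356274522
[0.60169603 0.49655798 0.08      ]
[0.59655712 0.3360577  0.08      ]
[0.4474253  0.49661372 0.08      ]
[0.44246723 0.3435534  0.08      ]
```

```bash
cat >> h.py <<'E'
def st():
    o=r.get_obs(); M=Rm(o['orientation']); z=M[:,2]; 
    yaw=np.degrees(np.arctan2(z[1],z[0])); yaw=(yaw)%180
    print('t',round(float(o['clock']),2),'tcp',np.array(o['tcp_pos']).round(4),'jaw az',yaw.round(2),'tooly',M[:,1].round(3),'F',np.array(o['contact_force']).round(1),'w',round(o['grip_width'],4),'j',np.array(o['joints']).round(2)); return o
def go(x,y,z,az=None):
    o=st(); print('shift mm',((np.array([x,y,z])-o['tcp_pos'])*1000).round(1)); 
    M=Rm(o['orientation']); 
    if az is not None:
        # desired: tool y=(0,0,-1), jaw az mod 180 nearest
        best=None
        for k in (0,180):
            a=np.radians(az+k); zz=np.array([np.cos(a),np.sin(a),0]); yy=np.array([0,0,-1.]); T=np.c_[np.cross(yy,zz),yy,zz]
            rv=R.from_matrix(T@M.T).as_rotvec()
            if best is None or np.linalg.norm(rv)<np.linalg.norm(best): best=rv
        print('turn',best.round(4))
E
python3 - <<'E'
from h import *
go(.5752,-.0157,.2,92)
print(R.from_rotvec(load('wrist0')['orientation']).as_matrix().round(2), Rm(r.get_obs()['orientation']).round(2))
E
```

```text
t 0.15 tcp [ 0.2305 -0.6339  0.2037] jaw az 109.98 tooly [-0.001  0.001 -1.   ] F [-0.8  0.4  0.6] w 0.0855 j [ 1.11  0.48  0.02  1.56 -0.01  1.11 -0.08]
shift mm [344.7 618.2  -3.7]
turn [-0.0013 -0.0004 -0.3139]
[[ 0.34  0.89  0.29]
 [-0.94  0.33  0.1 ]
 [-0.   -0.31  0.95]] [[-0.94 -0.    0.34]
 [-0.34  0.   -0.94]
 [ 0.   -1.   -0.  ]]
```

send_rows(rows="0.025 0.044 0 0 0 -0.0224;0.025 0.044 0 0 0 -0.0224;0.025 0.044 0 0 0 -0.0224;0.025 0.044 0 0 0 -0.0224;0.025 0.044 0 0 0 -0.0224;0.025 0.044 0 0 0 -0.0224;0.025 0.044 0 0 0 -0.0224;0.025 0.044 0 0 0 -0.0224;0.025 0.044 0 0 0 -0.0224;0.025 0.044 0 0 0 -0.0224;0.025 0.044 0 0 0 -0.0224;0.025 0.044 0 0 0 -0.0224;0.025 0.044 0 0 0 -0.0224;0.0 0.046 0 0 0 -0.0224;0 0 0 0 0 0", grip=0.06)

```text
clock: 1.65
tcp_pos: [0.552, -0.0145, 0.2043]
orientation: [-0.051, 2.203, -2.194]
contact_force: [0.2, 0.3, -0.1]
grip_width: 0.0601
```

```bash
python3 - <<'E'
from h import *
go(.557,-.0165,.02,92); snap('wrist','w1')
E
```

```text
t 1.65 tcp [ 0.552  -0.0145  0.2043] jaw az 92.63 tooly [-0.     0.004 -1.   ] F [ 0.2  0.3 -0.1] w 0.0601 j [ 0.14  0.29 -0.27  1.84  0.09  1.02 -1.69]
shift mm [   5.    -2.  -184.3]
turn [-0.004  -0.0001 -0.011 ]
```

View pics/w1.png

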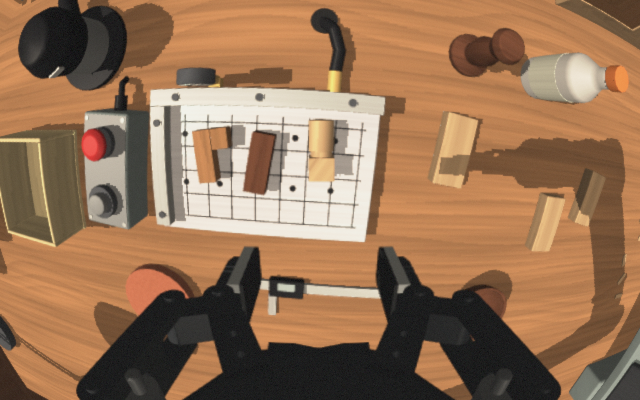

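```bash
python3 - <<'E'
import cv2
a=cv2.imread('pics/w1.png'); cv2.imwrite('pics/w1a.png',cv2.resize(a[80:250,145:395],None,fx=3,fy=3,interpolation=cv2.INTER_CUBIC))
E
```

```text
(no output)
```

View pics/w1a.png

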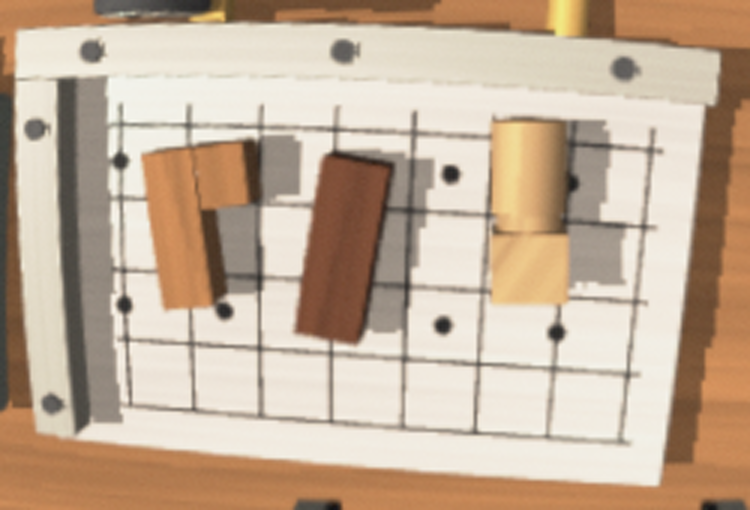

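```bash
cat > m.py <<'E'
from h import *
def P(d,name,c,z,ox,oy,s,fish=True):
    W=np.array([px2w(d,(u+.5)/s-.5+ox,(v+.5)/s-.5+oy,z,fish)[:2] for u,v in c]); print(name,(W*1000).round(1).tolist(),'mean',(W.mean(0)*1000).round(1)); return W
def ang(a,b): print('   ang deg',np.degrees(np.arctan2(*(b-a)[::-1])).round(2), 'len',np.linalg.norm(b-a).round(4))
E
python3 - <<'E'
from m import *
d=load('w1'); A=(145,80,3)
W=P(d,'plate near r,l',[(660,485),(35,432)],.022,*A); ang(W[0],W[1])
W=P(d,'fence inner r,l',[(716,103),(16,80)],.040,*A); ang(W[0],W[1])
W=P(d,'stop inner f,n',[(58,79),(75,434)],.040,*A); ang(W[1],W[0])
W=P(d,'strip',[(296,333),(328,154),(391,165),(358,342)],.040,*A); ang(W[0],W[1])
W=P(d,'leg nl fl nr',[(164,307),(142,152),(208,306)],.042,*A); ang(W[0],W[1])
W=P(d,'sq nl nr fl fr',[(491,303),(568,304),(491,233),(568,233)],.050,*A)
W=P(d,'axis',[(529,304),(529,118)],.050,*A);ang(W[0],W[1])
E
```

```text
plate near r,l [[462.6, -77.8], [470.3, 203.1]] mean [466.4  62.6]
   ang deg 88.43 len 0.281
fence inner r,l [[622.3, -81.8], [627.6, 187.3]] mean [624.9  52.7]
   ang deg 88.88 len 0.2692
stop inner f,n [[627.0, 167.6], [479.2, 171.7]] mean [553.1 169.7]
   ang deg -1.57 len 0.1478
strip [[528.3, 70.5], [597.1, 57.7], [593.5, 34.3], [525.8, 46.2]] mean [561.2  52.2]
   ang deg -10.57 len 0.07
leg nl fl nr [[537.2, 123.9], [597.8, 130.5], [538.3, 105.2]] mean [557.8 119.9]
   ang deg 6.19 len 0.061
sq nl nr fl fr [[546.0, -4.2], [547.0, -32.0], [571.7, -3.2], [573.0, -30.5]] mean [559.4 -17.5]
axis [[546.3, -17.9], [613.0, -14.7]] mean [579.7 -16.3]
   ang deg 2.77 len 0.0668
```

send_rows(rows="0.008 -0.003 -0.03 -0.004 0 -0.003;0 0 -0.04 0 0 0;0 0 -0.04 0 0 0;0 0 -0.03 0 0 0;0 0 -0.02 0 0 0;0 0 -0.017 0 0 0;0 0 0 0 0 0")

```text
clock: 2.4
tcp_pos: [0.5574, -0.0281, 0.025]
orientation: [-0.039, 2.203, -2.214]
contact_force: [0.3, -0.7, 0.2]
grip_width: 0.0599
```

send_rows(rows="0 0 0 0 0 0;0 0 0 0 0 0;0 0 0 0 0 0;0 0 0 0 0 0", grip=0.0, grip_force=50)

```text
clock: 2.8
tcp_pos: [0.5604, -0.0263, 0.0283]
orientation: [-0.034, 2.2, -2.209]
contact_force: [0.5, 0.6, 0.5]
grip_width: 0.0017
```

send_rows(rows="0 0 0.02 0 0 0;0 0 0.04 0 0 0;0 0 0.04 0 0 0;0 0 0.04 0 0 0;0 0 0.04 0 0 0;0 0 0 0 0 0")

```text
clock: 3.4
tcp_pos: [0.5636, -0.0259, 0.214]
orientation: [-0.023, 2.195, -2.204]
contact_force: [1.2, 0.9, -0.1]
grip_width: -0.0
```

```bash
python3 - <<'E'
from h import *
go(.54,.42,.2,60); snap('wrist','w2')
E
```

```text
t 3.4 tcp [ 0.5636 -0.0259  0.214 ] jaw az 91.84 tooly [ 0.011 -0.004 -1.   ] F [ 1.2  0.9 -0.1] w -0.0 j [ 0.15  0.29 -0.27  1.81  0.09  1.04 -1.69]
shift mm [-23.6 445.9 -14. ]
turn [ 0.0071  0.01   -0.5557]
```

View pics/w2.png

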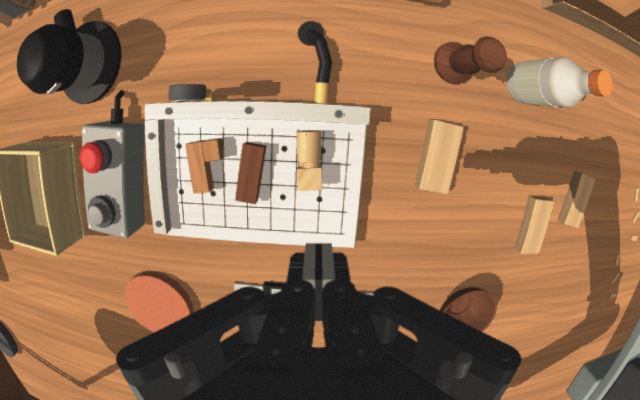

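send_rows(rows="0 0 0 0 0 0;0 0 0 0 0 0;0 0 0 0 0 0;0 0 0 0 0 0", grip=0.05)

```text
clock: 3.85
tcp_pos: [0.5593, -0.0262, 0.2064]
orientation: [-0.038, 2.202, -2.21]
contact_force: [1.3, 0.8, -0.4]
grip_width: 0.0502
```

```bash
python3 - <<'E'
from h import *
go(.56,-.0175,.027,92.5); d=snap('wrist','w3')
o=r.get_obs(); print(w2px(d,o['tcp_pos'],True), np.linalg.norm(np.array(d['position'])-o['tcp_pos']))
# old frame consistent?
for f in ('w1','w2'):
    dd=load(f); print(dd['position'])
a=cv2.imread('pics/w3.png'); cv2.imwrite('pics/w3a.png',cv2.resize(a[90:340,145:395],None,fx=2.3,fy=2.3,interpolation=cv2.INTER_CUBIC))
E
```

```text
t 3.85 tcp [ 0.5593 -0.0262  0.2064] jaw az 91.85 tooly [-0.002 -0.004 -1.   ] F [ 1.3  0.8 -0.4] w 0.0502 j [ 0.15  0.3  -0.27  1.82  0.1   1.04 -1.69]
shift mm [   0.7    8.7 -179.4]
turn [ 0.004  -0.0018  0.0114]
[316.87509491 237.35230293] 0.18780129421369543
[ 0.6325473  -0.01220168  0.37421018]
[ 0.64222603 -0.02338358  0.38476781]
```

View pics/w3a.png

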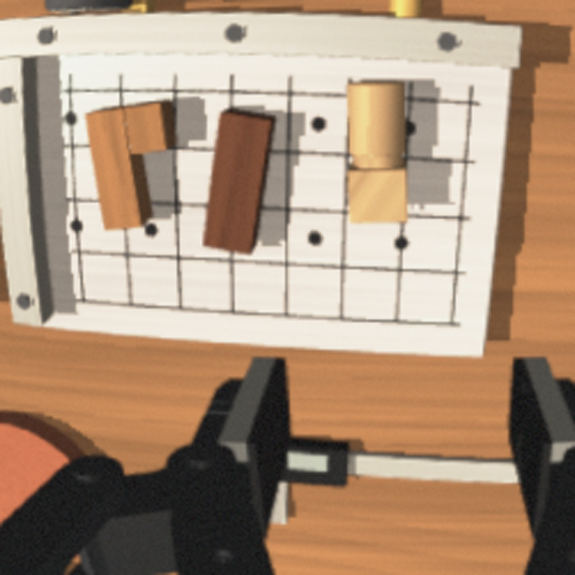

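```bash
python3 - <<'E'
from m import *
A=(145,90,2.3)
d=load('w3')
W=P(d,'fence inner r',[(519,67)],.040,*A)
W=P(d,'sq nl nr fl fr',[(350,222),(406,222),(350,168),(405,168)],.050,*A)
W=P(d,'axis',[(378,222),(375,83)],.050,*A);ang(W[0],W[1])
W=P(d,'strip',[(204,245),(223,109),(273,117),(251,253)],.040,*A); ang(W[0],W[1])
W=P(d,'leg nl fl nr',[(104,228),(87,113),(150,224)],.042,*A); ang(W[0],W[1])
E
```

```text
fence inner r [[622.0, -82.3]] mean [622.  -82.3]
sq nl nr fl fr [[545.9, -4.6], [546.7, -31.3], [572.2, -4.3], [572.9, -29.9]] mean [559.4 -17.5]
axis [[546.3, -18.0], [612.3, -14.9]] mean [579.3 -16.5]
   ang deg 2.68 len 0.0661
strip [[528.8, 70.5], [598.0, 58.4], [594.3, 33.8], [525.3, 46.0]] mean [561.6  52.1]
   ang deg -9.91 len 0.0702
leg nl fl nr [[537.1, 124.5], [597.1, 129.8], [539.8, 98.4]] mean [558.  117.6]
   ang deg 4.96 len 0.0602
```

send_rows(rows="0.001 0.008 -0.03 0 0 0;0 0 -0.04 0 0 0;0 0 -0.04 0 0 0;0 0 -0.02 0 0 0;0 0 0 0 0 0;0 0 0 0 0 0;0 0 0 0 0 0", grip=0.06)

```text
clock: 4.6
tcp_pos: [0.5621, -0.0181, 0.0789]
orientation: [-0.033, 2.2, -2.208]
contact_force: [0.3, -0.1, -0.3]
grip_width: 0.06
```

```bash
python3 - <<'E'
from h import *
go(.56,-.0175,.027,92.5); d=snap('wrist','w4')
o=r.get_obs(); print(w2px(d,o['tcp_pos'],True), np.linalg.norm(np.array(d['position'])-o['tcp_pos']))
E
```

```text
t 4.6 tcp [ 0.5621 -0.0181  0.0789] jaw az 91.84 tooly [ 0.003 -0.004 -1.   ] F [ 0.3 -0.1 -0.3] w 0.06 j [ 0.11  0.46 -0.25  1.92  0.16  0.78 -1.76]
shift mm [ -2.1   0.6 -51.9]
turn [0.0039 0.0027 0.0115]
[316.97359738 237.49554824] 0.18794301225945875
```

View pics/w4.png

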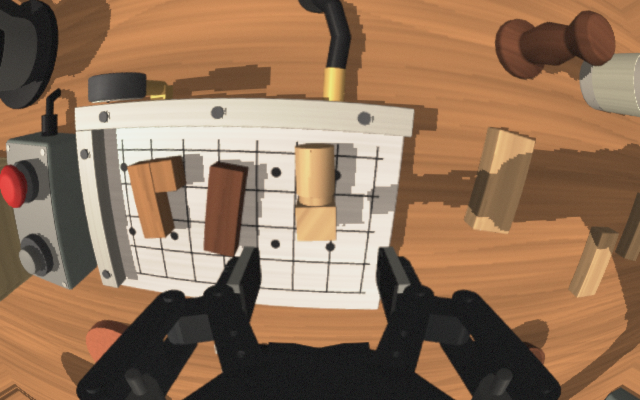

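send_rows(rows="0 0 -0.03 0 0 0;-0.001 0 -0.022 0 0 0.01;0 0 0 0 0 0;0 0 0 0 0 0")

```text
clock: 5.05
tcp_pos: [0.5605, -0.0181, 0.0265]
orientation: [-0.045, 2.195, -2.204]
contact_force: [0.7, -0.4, 1.0]
grip_width: 0.0599
```

```bash
python3 - <<'E'
from h import *
go(.56,-.0175,.027,92.5); d=snap('wrist','w5')
o=r.get_obs(); print(w2px(d,o['tcp_pos'],True))
E
```

```text
t 5.05 tcp [ 0.5605 -0.0181  0.0265] jaw az 92.4 tooly [ 0.001 -0.004 -1.   ] F [ 0.7 -0.4  1. ] w 0.0599 j [ 0.1   0.53 -0.23  1.95  0.2   0.67 -1.78]
shift mm [-0.5  0.6  0.5]
turn [0.0039 0.0012 0.0017]
[316.84742463 236.90196282]
```

View pics/w5.png

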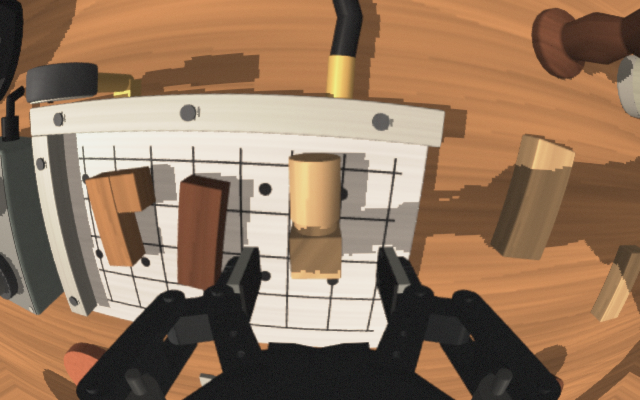

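send_rows(rows="0 0 0 0 0 0;0 0 0 0 0 0;0 0 0 0 0 0;0 0 0 0 0 0;0 0 0 0 0 0", grip=0.01)

```text
clock: 5.6
tcp_pos: [0.5599, -0.0182, 0.0255]
orientation: [-0.046, 2.196, -2.204]
contact_force: [-1.0, 1.4, 0.4]
grip_width: 0.01
```

```bash
python3 - <<'E'
from h import *
st(); d=snap('wrist','w6')
print(w2px(d,(.546,-.0175,.05),True),w2px(d,(.546,-.0175,.022),True))
E
```

```text
t 5.6 tcp [ 0.5599 -0.0182  0.0255] jaw az 92.41 tooly [ 0.    -0.004 -1.   ] F [-1.   1.4  0.4] w 0.01 j [ 0.1   0.54 -0.23  1.96  0.2   0.67 -1.78]
[314.57126262 278.55828571] [314.85521026 254.63178073]
```

View pics/w6.png

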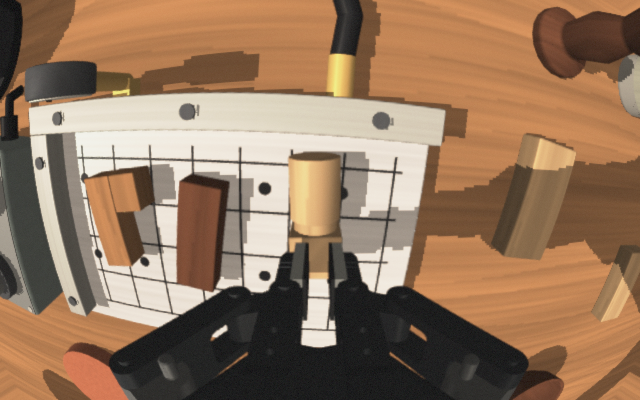

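```bash
python3 - <<'E'
from h import *
d=snap('scene','s6'); a=cv2.imread('pics/s6.png'); 
o=r.get_obs(); print(w2px(d,o['tcp_pos']), w2px(d,o['tcp_pos']+np.array([0,0,.025])))
cv2.imwrite('pics/s6a.png',cv2.resize(a[130:260,250:420],None,fx=4.5,fy=4.5,interpolation=cv2.INTER_CUBIC))
a=cv2.imread('pics/w6.png');cv2.imwrite('pics/w6a.png',cv2.resize(a[140:320,260:380],None,fx=3.3,fy=3.3,interpolation=cv2.INTER_CUBIC))
E
```

```text
[315.6131498  212.20711895] [315.48943366 207.59777477]
```

View pics/s6a.png

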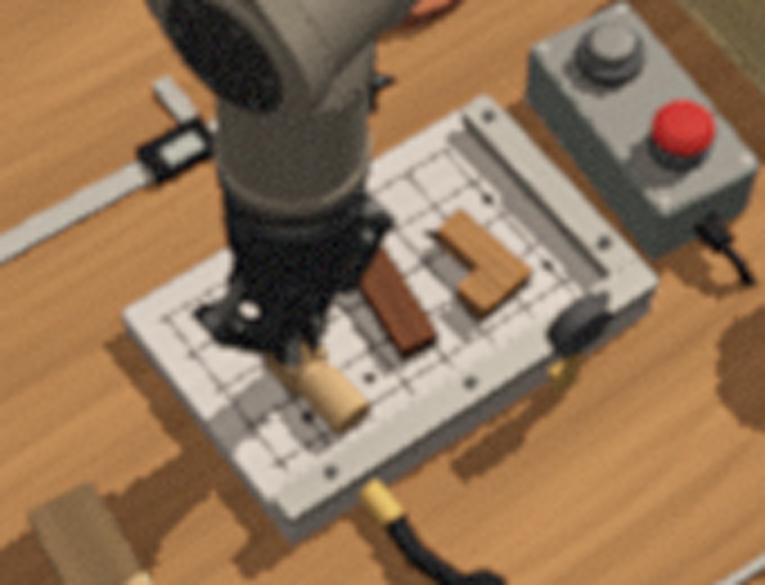

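View pics/w6a.png

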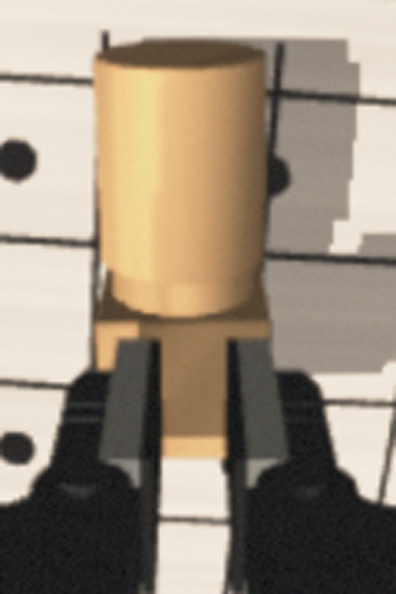

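send_rows(rows="0 0 0.02 0 0 0;0 0 0 0 0 0;0 0 0 0 0 0", grip=0.06)

```text
clock: 6.0
tcp_pos: [0.5601, -0.0182, 0.0455]
orientation: [-0.045, 2.195, -2.204]
contact_force: [0.9, 0.7, 0.5]
grip_width: 0.0536
```

send_rows(rows="0 0 -0.02 0 0 0;0 0 -0.008 0 0 0;0 0 -0.005 0 0 0;0 0 -0.002 0 0 0;0 0 0 0 0 0")

```text
clock: 6.5
tcp_pos: [0.5597, -0.0182, 0.0102]
orientation: [-0.047, 2.196, -2.205]
contact_force: [0.7, -0.3, 0.6]
grip_width: 0.0599
```

```bash
python3 - <<'E'
from h import *
st(); d=snap('wrist','w7'); d=snap('scene','s7'); a=cv2.imread('pics/s7.png'); 
cv2.imwrite('pics/s7a.png',cv2.resize(a[130:260,250:420],None,fx=3,fy=3,interpolation=cv2.INTER_CUBIC))
E
```

```text
t 6.5 tcp [ 0.5597 -0.0182  0.0102] jaw az 92.42 tooly [-0.    -0.004 -1.   ] F [ 0.7 -0.3  0.6] w 0.0599 j [ 0.09  0.56 -0.23  1.96  0.21  0.64 -1.79]
```

View pics/w7.png

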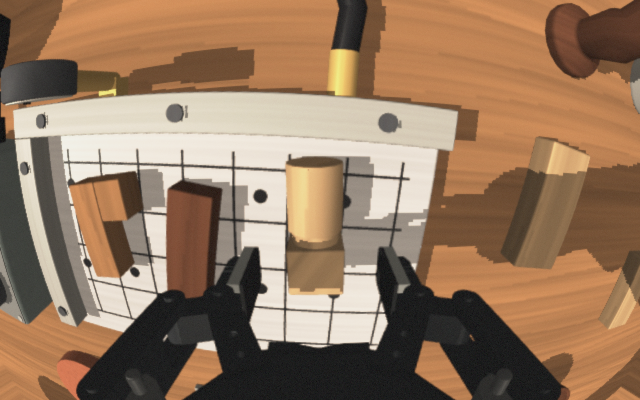

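View pics/s7a.png

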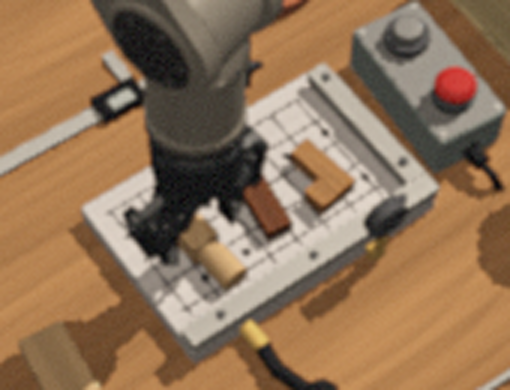

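send_rows(rows="0 0 -0.004 0 0 0;0 0 -0.003 0 0 0;0 0 0 0 0 0")

```text
clock: 6.9
tcp_pos: [0.5595, -0.0183, 0.003]
orientation: [-0.047, 2.196, -2.205]
contact_force: [0.6, -0.3, -0.4]
grip_width: 0.0598
```

send_rows(rows="0 0 0 0 0 0;0 0 0 0 0 0;0 0 0 0 0 0;0 0 0 0 0 0;0 0 0 0 0 0", grip=0.01)

```text
clock: 7.4
tcp_pos: [0.5602, -0.0181, 0.0037]
orientation: [-0.046, 2.195, -2.204]
contact_force: [-0.2, 1.0, 3.3]
grip_width: 0.027
```

```bash
python3 - <<'E'
from h import *
st(); d=snap('wrist','w8')
E
```

```text
t 7.4 tcp [ 0.5602 -0.0181  0.0037] jaw az 92.42 tooly [ 0.001 -0.004 -1.   ] F [-0.2  1.   3.3] w 0.027 j [ 0.09  0.57 -0.22  1.96  0.21  0.63 -1.8 ]
```

View pics/w8.png

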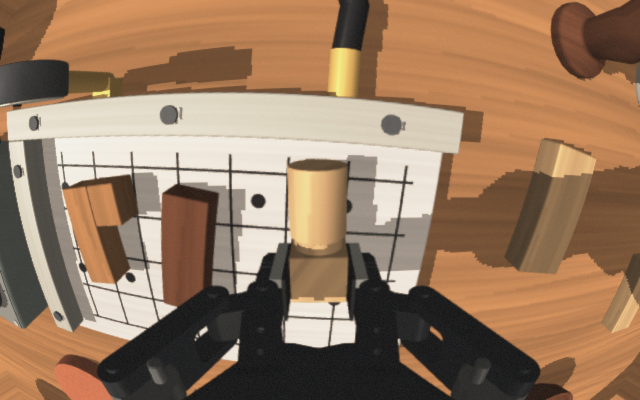

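send_rows(rows="0 0 0.01 0 0 0;0 0 0.03 0 0 0;0 0 0.045 0 0 0;0 0 0.045 0 0 0;0 0.01 0.02 0 0 0;0 0.03 0 0 0 0;-0.003 0.04 0 0 0 0;-0.003 0.04 0 0 0 0;-0.003 0.04 0 0 0 0;-0.003 0.04 0 0 0 0;-0.003 0.04 0 0 0 0;-0.003 0.04 0 0 0 0;0 0.03 0 0 0 0;0 0 0 0 0 0;0 0 0 0 0 0")

```text
clock: 8.95
tcp_pos: [0.5413, 0.2921, 0.1535]
orientation: [-0.049, 2.195, -2.204]
contact_force: [-0.3, -0.5, -0.6]
grip_width: 0.0269
```

```bash
python3 - <<'E'
from h import *
go(.52,.418,.1,92.5); d=snap('wrist','w9')
E
```

```text
t 8.95 tcp [0.5413 0.2921 0.1535] jaw az 92.51 tooly [-0.    -0.004 -1.   ] F [-0.3 -0.5 -0.6] w 0.0269 j [-0.33  0.46 -0.35  1.73  0.19  0.99 -2.28]
shift mm [-21.3 125.9 -53.5]
turn [ 0.0045 -0.0004 -0.0001]
```

View pics/w9.png

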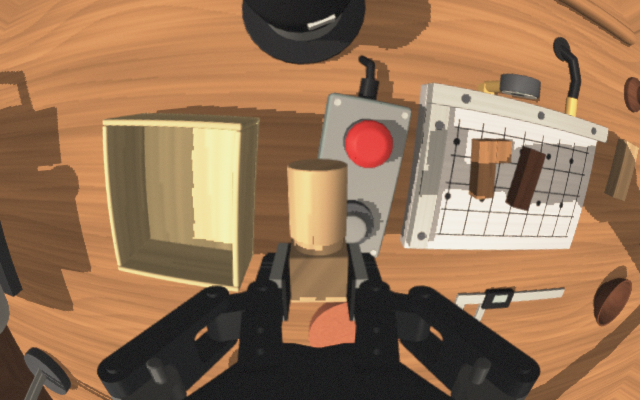

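```bash
python3 - <<'E'
from m import *
d=load('w9')
W=P(d,'bin fl fr nl nr',[(105,121),(258,119),(120,270),(239,288)],.08,0,0,1); ang(W[2],W[0]);ang(W[3],W[1])
P(d,'stop',[(369,142)],.083,0,0,1)
E
```

```text
bin fl fr nl nr [[608.4, 490.1], [605.8, 341.3], [451.8, 500.7], [447.8, 363.4]] mean [528.4 423.9]
   ang deg -3.87 len 0.157
   ang deg -7.98 len 0.1596
stop [[591.4, 253.2]] mean [591.4 253.2]
```

send_rows(rows="-0.004 0.028 0 0 0 -0.028;-0.004 0.04 0 0 0 -0.028;-0.004 0.04 0 0 0 -0.028;-0.004 0.025 0 0 0 -0.028;-0.004 0.01 -0.02 0 0 -0.028;0 0 -0.04 0 0 0;0 0 -0.04 0 0 0;0 0 -0.03 0 0 0;0 0 -0.02 0 0 0;0 0 0 0 0 0;0 0 0 0 0 0")

```text
clock: 10.1
tcp_pos: [0.5227, 0.4335, 0.0039]
orientation: [-0.108, -2.165, 2.175]
contact_force: [0.8, -0.1, 0.8]
grip_width: 0.0269
```

```bash
python3 - <<'E'
from h import *
go(.52,.435,.0,84); d=snap('wrist','w10')
E
```

```text
t 10.1 tcp [0.5227 0.4335 0.0039] jaw az 84.29 tooly [-0.    -0.005 -1.   ] F [ 0.8 -0.1  0.8] w 0.0269 j [-0.59  0.72 -0.29  1.66  0.27  0.8  -2.67]
shift mm [-2.7  1.5 -3.9]
turn [ 0.0047 -0.0003 -0.0051]
```

View pics/w10.png

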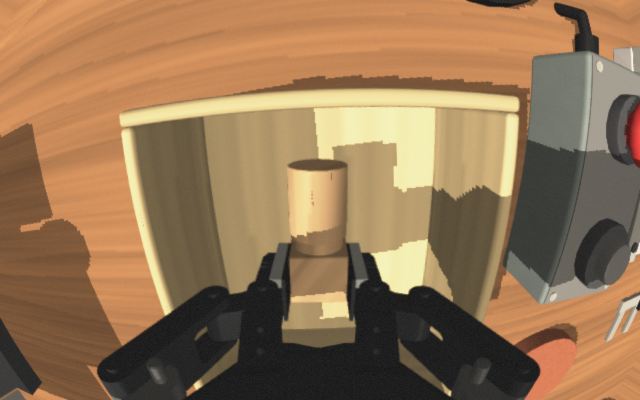

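send_rows(rows="0 0 0 0 0 0;0 0 0 0 0 0;0 0 0 0 0 0", grip=0.045)

```text
clock: 10.45
tcp_pos: [0.5223, 0.4352, 0.0045]
orientation: [-0.107, -2.168, 2.175]
contact_force: [0.7, -0.3, 0.5]
grip_width: 0.0451
```

send_rows(rows="0 0 0.03 0 0 0;0 0 0.04 0 0 0;0 0 0.04 0 0 0;0 0 0.04 0 0 0;0.002 -0.03 0 0 0 0;0.004 -0.04 0 0 0 0;0.004 -0.04 0 0 0 0;0.004 -0.04 0 0 0 0;0.004 -0.04 0 0 0 0;0.004 -0.04 0 0 0 0;0.004 -0.04 0 0 0 0;0.004 -0.04 0 0 0 0;0.004 -0.04 0 0 0 0;0 -0.03 0 0 0 0;0 0 0 0 0 0;0 0 0 0 0 0", grip=0.06)

```text
clock: 12.05
tcp_pos: [0.5559, 0.0543, 0.1538]
orientation: [-0.108, -2.166, 2.175]
contact_force: [0.6, 0.5, -0.4]
grip_width: 0.0602
```

```bash
python3 - <<'E'
from h import *
go(.561,.052,.05,80); d=snap('wrist','w11')
E
```

```text
t 12.05 tcp [0.5559 0.0543 0.1538] jaw az 84.31 tooly [ 0.    -0.004 -1.   ] F [ 0.6  0.5 -0.4] w 0.0602 j [ 0.01  0.36 -0.27  1.87  0.12  0.93 -1.99]
shift mm [   5.1   -2.3 -103.8]
turn [ 0.0038 -0.     -0.0752]
```

View pics/w11.png

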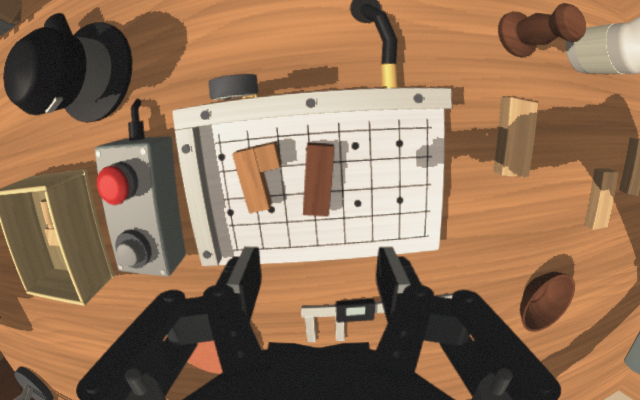

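send_rows(rows="-0.004 -0.001 -0.03 0.004 0 -0.04;0 0 -0.04 0 0 -0.04;0 0 -0.04 0 0 0;0 0 -0.025 0 0 0;0 0 -0.01 0 0 0;0 0 -0.004 0 0 0;0 0 0 0 0 0;0 0 0 0 0 0", grip=0.042)

```text
clock: 12.9
tcp_pos: [0.553, 0.0543, 0.0058]
orientation: [-0.191, -2.13, 2.129]
contact_force: [0.4, -0.1, 0.5]
grip_width: 0.0418
```

send_rows(rows="0 0 0 0 0 0;0 0 0 0 0 0;0 0 0 0 0 0;0 0 0 0 0 0", grip=0.01)

```text
clock: 13.3
tcp_pos: [0.553, 0.054, 0.0059]
orientation: [-0.192, -2.13, 2.129]
contact_force: [-1.6, -0.3, 5.8]
grip_width: 0.0241
```

```bash
python3 - <<'E'
from h import *
st(); d=snap('wrist','w12')
E
```

```text
t 13.3 tcp [0.553  0.054  0.0059] jaw az 79.81 tooly [ 0.002  0.    -1.   ] F [-1.6 -0.3  5.8] w 0.0241 j [-0.04  0.56 -0.21  1.98  0.19  0.62 -2.13]
```

View pics/w12.png

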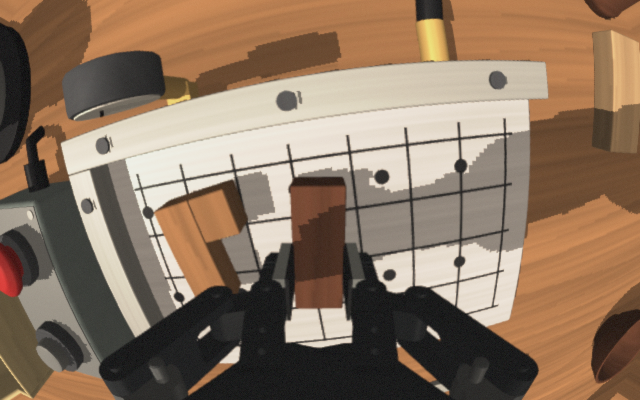

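send_rows(rows="0 0 0.01 0 0 0;0 0 0.03 0 0 0;0 0 0.045 0 0 0;0 0 0.045 0 0 0;0 0.01 0.02 0 0 0.02;0 0.03 0 0 0 0.02;-0.004 0.04 0 0 0 0.02;-0.004 0.04 0 0 0 0.02;-0.004 0.04 0 0 0 0;-0.004 0.04 0 0 0 0;-0.004 0.04 0 0 0 0;-0.004 0.04 0 0 0 0;-0.004 0.04 0 0 0 0;-0.004 0.03 0 0 0 0;0 0 -0.02 0 0 0;0 0 -0.04 0 0 0;0 0 -0.03 0 0 0;0 0 0 0 0 0;0 0 0 0 0 0")

```text
clock: 15.25
tcp_pos: [0.52, 0.4039, 0.0655]
orientation: [-0.106, -2.171, 2.171]
contact_force: [1.1, 0.3, -0.4]
grip_width: 0.0243
```

```bash
python3 - <<'E'
from h import *
go(.52,.405,.03,84); d=snap('wrist','w13')
E
```

```text
t 15.25 tcp [0.52   0.4039 0.0655] jaw az 84.39 tooly [-0.  0. -1.] F [ 1.1  0.3 -0.4] w 0.0243 j [-0.53  0.62 -0.32  1.69  0.24  0.87 -2.62]
shift mm [ -0.    1.1 -35.5]
turn [-0.0002 -0.0005 -0.0068]
```

View pics/w13.png

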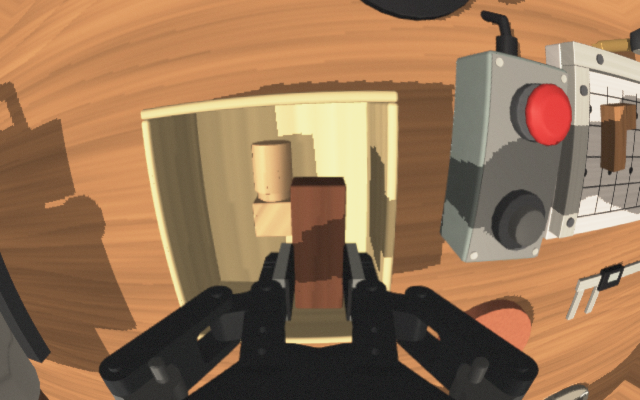

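send_rows(rows="0 0.005 -0.03 0 0 0;0 0 -0.012 0 0 0;0 0 0 0 0 0")

```text
clock: 15.6
tcp_pos: [0.5193, 0.4081, 0.022]
orientation: [-0.104, -2.169, 2.172]
contact_force: [0.1, -0.4, -0.6]
grip_width: 0.024
```

send_rows(rows="0 0 0 0 0 0;0 0 0 0 0 0;0 0 0 0 0 0", grip=0.042)

```text
clock: 15.9
tcp_pos: [0.5205, 0.4092, 0.0237]
orientation: [-0.107, -2.173, 2.17]
contact_force: [-0.6, -0.9, 0.4]
grip_width: 0.0423
```

send_rows(rows="0 0 0.03 0 0 0;0 0 0.04 0 0 0;0 0 0.04 0 0 0;0 0 0.02 0 0 0;0.003 -0.03 0 0 0 0;0.004 -0.04 0 0 0 0;0.004 -0.04 0 0 0 0.03;0.004 -0.04 0 0 0 0.05;0.004 -0.04 0 0 0 0.05;0.004 -0.04 0 0 0 0.05;0.004 -0.03 0 0 0 0.02;0 -0.02 0 0 0 0;0 0 0 0 0 0;0 0 0 0 0 0")

```text
clock: 17.3
tcp_pos: [0.547, 0.1293, 0.153]
orientation: [-0.11, 2.17, -2.168]
contact_force: [-0.1, 0.1, 0.2]
grip_width: 0.0417
```

```bash
python3 - <<'E'
from h import *
go(.552,.115,.05,96); d=snap('wrist','w14')
E
```

```text
t 17.3 tcp [0.547  0.1293 0.153 ] jaw az 95.82 tooly [ 0.     0.001 -1.   ] F [-0.1  0.1  0.2] w 0.0417 j [-0.06  0.37 -0.35  1.86  0.16  0.93 -1.95]
shift mm [   5.   -14.3 -103. ]
turn [-0.0006  0.0003  0.0031]
```

View pics/w14.png

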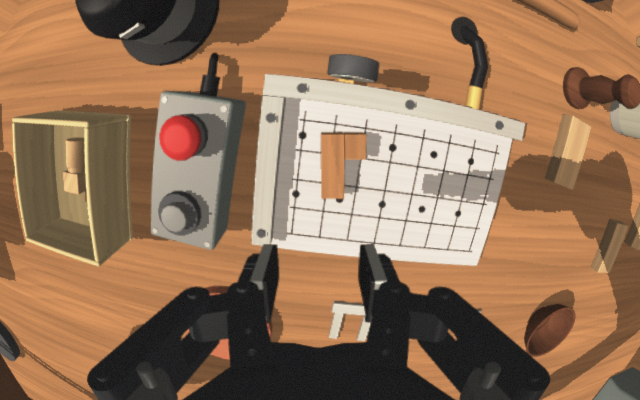

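```bash
python3 - <<'E'
from m import *
d=load('w14')
W=P(d,'leg nl nr fl',[(322,197),(345.5,199),(321,134)],.042,0,0,1); ang(W[0],W[2])
P(d,'start',[(178,213)],.077,0,0,1);P(d,'stop',[(180,136)],.083,0,0,1)
E
```

```text
leg nl nr fl [[537.4, 123.8], [537.7, 101.2], [596.9, 131.0]] mean [557.3 118.7]
   ang deg 6.89 len 0.06
start [[519.9, 254.5]] mean [519.9 254.5]
stop [[591.3, 248.1]] mean [591.3 248.1]
```

send_rows(rows="0.004 -0.014 -0.03 0 0 0;0.005 0 -0.04 0 0 0;0 0 -0.04 0 0 0;0 0 -0.025 0 0 0;0 0 -0.01 0 0 0;0 0 -0.002 0 0 0;0 0 0 0 0 0;0 0 0 0 0 0")

```text
clock: 18.15
tcp_pos: [0.5571, 0.1156, 0.007]
orientation: [-0.109, 2.168, -2.167]
contact_force: [-0.2, -0.3, 1.1]
grip_width: 0.0419
```

send_rows(rows="0 0 0 0 0 0;0 0 0 0 0 0;0 0 0 0 0 0;0 0 0 0 0 0", grip=0.005)

```text
clock: 18.55
tcp_pos: [0.5568, 0.1151, 0.0069]
orientation: [-0.109, 2.169, -2.168]
contact_force: [-0.9, -0.1, 6.2]
grip_width: 0.0208
```

```bash
python3 - <<'E'
from h import *
st(); d=snap('wrist','w15')
E
```

```text
t 18.55 tcp [0.5568 0.1151 0.0069] jaw az 95.85 tooly [ 0.002  0.    -1.   ] F [-0.9 -0.1  6.2] w 0.0208 j [-0.09  0.58 -0.29  1.94  0.26  0.65 -2.01]
```

View pics/w15.png

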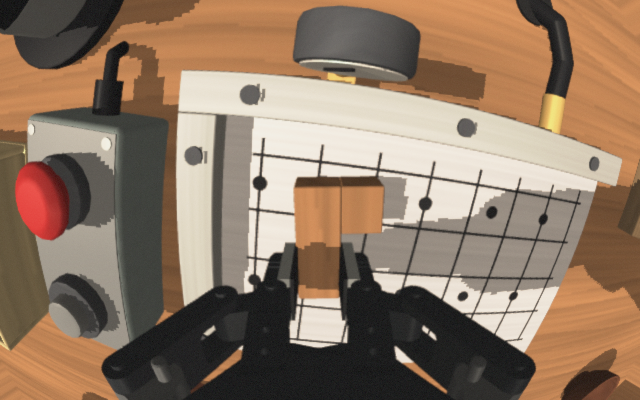

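send_rows(rows="0 0 0.01 0 0 0;0 0 0.03 0 0 0;0 0 0.045 0 0 0;0 0 0.045 0 0 0;0 0.01 0.02 0 0 0;0 0.03 0 0 0 -0.03;-0.006 0.04 0 0 0 -0.03;-0.006 0.04 0 0 0 -0.03;-0.006 0.04 0 0 0 -0.03;-0.006 0.04 0 0 0 -0.03;-0.006 0.04 0 0 0 0;-0.006 0.04 0 0 0 0;-0.004 0.03 0 0 0 0;0 0 -0.02 0 0 0;0 0 -0.04 0 0 0;0 0 -0.03 0 0 0;0 0 -0.01 0 0 0;0 0 0 0 0 0;0 0 0 0 0 0")

```text
clock: 20.5
tcp_pos: [0.5167, 0.4256, 0.0573]
orientation: [-0.054, -2.2, 2.196]
contact_force: [-1.0, 0.4, 0.4]
grip_width: 0.0204
```

send_rows(rows="0 0 0 0 0 0;0 0 0 0 0 0;0 0 0 0 0 0", grip=0.042)

```text
clock: 20.8
tcp_pos: [0.5163, 0.4252, 0.0566]
orientation: [-0.053, -2.199, 2.196]
contact_force: [-0.5, -0.4, 0.6]
grip_width: 0.0417
```

send_rows(rows="0 0 0.03 0 0 0;0 0 0.04 0 0 0;0 0 0.03 0 0 0;0.003 -0.03 0 0 0 0;0.004 -0.04 0 0 0 0;0.004 -0.04 0 0 0 0.0;0.004 -0.04 0 0 0 0;0 0 0 0 0 0;0 0 0 0 0 0")

```text
clock: 21.7
tcp_pos: [0.5314, 0.2737, 0.156]
orientation: [-0.056, -2.196, 2.196]
contact_force: [-0.2, 0.4, 0.4]
grip_width: 0.0421
```

```bash
python3 - <<'E'
from h import *
go(.584,-.181,.15,82.5); d=snap('wrist','w16'); snap('top','t16')
E
```

```text
t 21.7 tcp [0.5314 0.2737 0.156 ] jaw az 87.12 tooly [ 0.  0. -1.] F [-0.2  0.4  0.4] w 0.0421 j [-0.3   0.43 -0.36  1.77  0.18  0.97 -2.36]
shift mm [  52.6 -454.7   -6. ]
turn [-0.0001  0.0003 -0.0805]
```

View pics/w16.png

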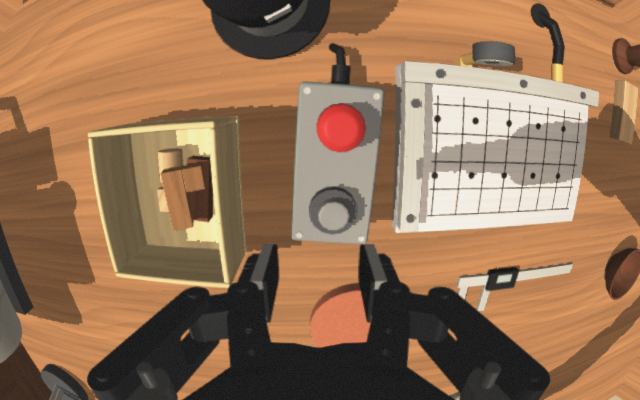

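View pics/t16.png

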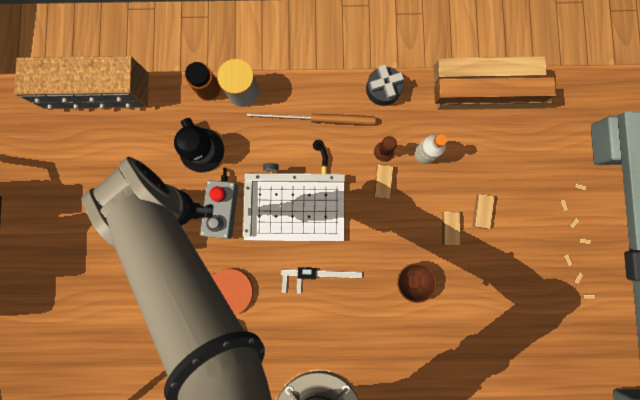

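send_rows(rows="0.002 -0.03 0 0 0 0;0.002 -0.04 0 0 0 -0.02;0.002 -0.045 0 0 0 -0.02;0.002 -0.045 0 0 0 -0.02;0.002 -0.045 0 0 0 -0.02;0.002 -0.045 0 0 0 0;0.002 -0.045 0 0 0 0;0.002 -0.045 0 0 0 0;0.002 -0.045 0 0 0 0;0.002 -0.03 0 0 0 0;0 0 0 0 0 0;0 0 0 0 0 0", grip=0.06)

```text
clock: 23.0
tcp_pos: [0.5515, -0.1391, 0.1553]
orientation: [-0.137, -2.157, 2.155]
contact_force: [-0.6, 0.2, 0.2]
grip_width: 0.0599
```

```bash
python3 - <<'E'
from m import *
W=P(load('w16'),'start',[(334,216)],.077,0,0,1)
st(); d=snap('wrist','w17')
E
```

```text
start [[513.8, 260.2]] mean [513.8 260.2]
t 23.0 tcp [ 0.5515 -0.1391  0.1553] jaw az 82.72 tooly [-0.     0.001 -1.   ] F [-0.6  0.2  0.2] w 0.0599 j [ 0.31  0.37 -0.21  1.85  0.09  0.93 -1.64]
```

View pics/w17.png

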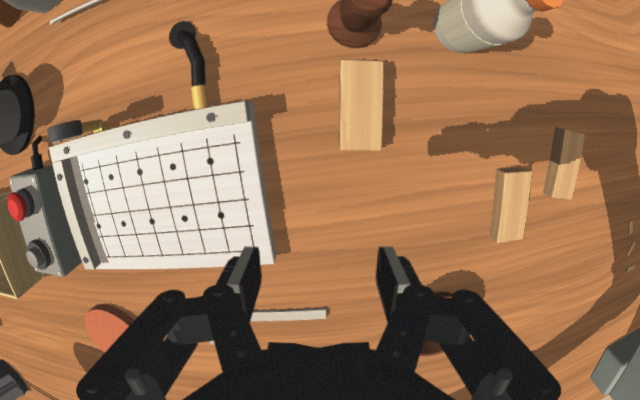

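```bash
python3 - <<'E'
from m import *
d=load('w17')
W=P(d,'b1 nl fl fr nr',[(341,149),(341,61),(383,62),(381,150)],.022,0,0,1); ang(W[0],W[1]);ang(W[3],W[2])
W=P(d,'b2',[(491,241),(497,170),(532,171),(524,243)],.022,0,0,1); 
P(d,'spindle',[(328,22),(382,22),(355,46)],0.0,0,0,1)
P(d,'glue base',[(437,30),(470,52),(500,45)],0.0,0,0,1)
E
```

```text
b1 nl fl fr nr [[580.9, -166.1], [667.2, -176.3], [662.7, -217.0], [575.4, -206.0]] mean [ 621.6 -191.4]
   ang deg -6.77 len 0.0869
   ang deg -7.18 len 0.088
b2 [[451.7, -339.9], [540.7, -341.5], [534.7, -394.9], [438.6, -394.4]] mean [ 491.4 -367.7]
spindle [[713.5, -170.4], [708.9, -226.6], [684.4, -194.7]] mean [ 702.3 -197.2]
glue base [[698.7, -287.3], [673.9, -325.0], [683.8, -367.9]] mean [ 685.5 -326.7]
```

send_rows(rows="0.025 -0.025 0 0 0 0;0.0255 -0.025 -0.03 0 0 0;0 0 -0.04 0 0 0;0 0 -0.04 0 0 0;0 0 -0.03 0 0 0;0 0 -0.015 0 0 0;0 0 -0.006 0 0 0;0 0 0 0 0 0;0 0 0 0 0 0")

```text
clock: 23.95
tcp_pos: [0.6028, -0.19, -0.0039]
orientation: [-0.14, -2.156, 2.157]
contact_force: [0.4, -0.1, 0.8]
grip_width: 0.0603
```

```bash
python3 - <<'E'
from h import *
st(); d=snap('wrist','w18')
E
```

```text
t 23.95 tcp [ 0.6028 -0.19   -0.0039] jaw az 82.71 tooly [ 0.002 -0.    -1.   ] F [ 0.4 -0.1  0.8] w 0.0603 j [ 0.32  0.66 -0.16  1.79  0.15  0.7  -1.62]
```

View pics/w18.png

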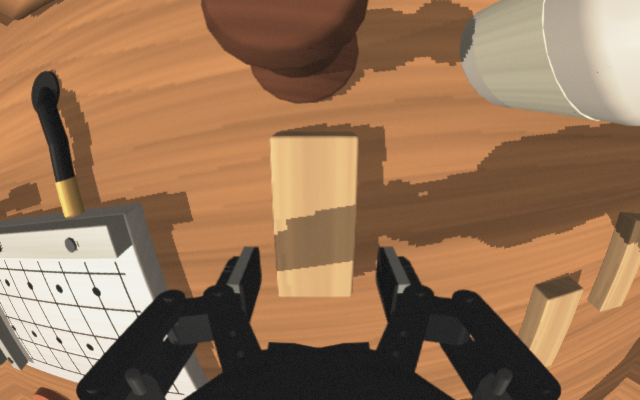

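send_rows(rows="0 0 -0.005 0 0 0;0 0 -0.004 0 0 0;0 0 0 0 0 0")

```text
clock: 24.3
tcp_pos: [0.6009, -0.1903, -0.015]
orientation: [-0.137, -2.155, 2.155]
contact_force: [-0.6, 0.4, -1.3]
grip_width: 0.0602
```

send_rows(rows="0 0 0 0 0 0;0 0 0 0 0 0;0 0 0 0 0 0;0 0 0 0 0 0", grip=0.02, grip_force=60)

```text
clock: 24.7
tcp_pos: [0.6016, -0.1903, -0.0141]
orientation: [-0.138, -2.155, 2.155]
contact_force: [-0.1, 0.1, 4.2]
grip_width: 0.04
```

send_rows(rows="0 0 0.01 0 0 0;-0.01 0 0.03 0 0 0;-0.01 0 0.04 0 0 0;0 0 0 0 0 0;0 0 0 0 0 0")

```text
clock: 25.2
tcp_pos: [0.5818, -0.1906, 0.0666]
orientation: [-0.14, -2.155, 2.156]
contact_force: [0.7, -0.2, -1.0]
grip_width: 0.0403
```

```bash
python3 - <<'E'
from h import *
go(.551,.1265,.04,88.7); d=snap('wrist','w19')
E
```

```text
t 25.2 tcp [ 0.5818 -0.1906  0.0666] jaw az 82.66 tooly [ 0.001 -0.001 -1.   ] F [ 0.7 -0.2 -1. ] w 0.0403 j [ 0.35  0.54 -0.18  1.81  0.13  0.8  -1.59]
shift mm [-30.8 317.1 -26.6]
turn [0.0006 0.0015 0.1055]
```

View pics/w19.png

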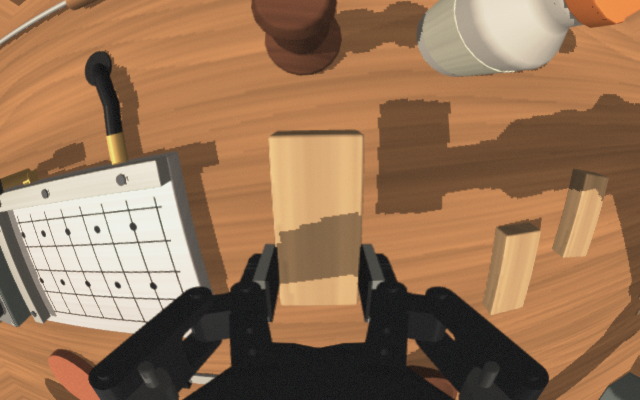

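send_rows(rows="-0.011 0.02 0 0 0 0.0105;-0.01 0.04 0 0 0 0.015;-0.01 0.045 0 0 0 0.02;0 0.045 0 0 0 0.02;0 0.045 0 0 0 0.02;0 0.045 0 0 0 0.02;0 0.045 0 0 0 0;0 0.032 0 0 0 0;0 0 0 0 0 0;0 0 -0.03 0 0 0;0 0 0 0 0 0")

```text
clock: 26.35
tcp_pos: [0.5469, 0.1254, 0.0315]
orientation: [-0.015, -2.203, 2.209]
contact_force: [-0.5, -1.1, -1.0]
grip_width: 0.0403
```

```bash
python3 - <<'E'
from h import *
go(.551,.1265,.009,88.7); d=snap('wrist','w20')
E
```

```text
t 26.35 tcp [0.5469 0.1254 0.0315] jaw az 88.75 tooly [-0.008 -0.003 -1.   ] F [-0.5 -1.1 -1. ] w 0.0403 j [-0.15  0.53 -0.24  1.94  0.19  0.7  -2.1 ]
shift mm [  4.1   1.1 -22.5]
turn [ 0.0026 -0.0083 -0.0008]
```

View pics/w20.png

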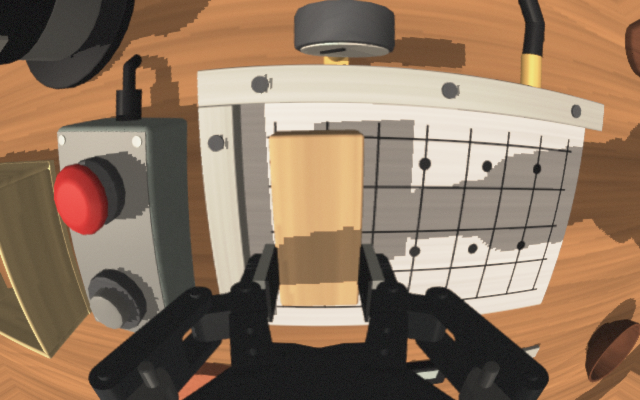

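send_rows(rows="0.002 0 -0.01 0 0 0;0 0 -0.006 0 0 0;0 0 -0.003 0 0 0;0 0 -0.003 0 0 0;0 0 0 0 0 0;0 0 0 0 0 0")

```text
clock: 27.0
tcp_pos: [0.5525, 0.1268, 0.0136]
orientation: [-0.024, -2.21, 2.21]
contact_force: [0.1, -0.6, -0.4]
grip_width: 0.0401
```

send_rows(rows="0 0 0 0 0 0;0 0 0 0 0 0;0 0 0 0 0 0", grip=0.054)

```text
clock: 27.3
tcp_pos: [0.5525, 0.1269, 0.0137]
orientation: [-0.025, -2.21, 2.21]
contact_force: [0.8, 0.3, -0.1]
grip_width: 0.054
```

```bash
python3 - <<'E'
from h import *
st(); d=snap('wrist','w21')
E
```

```text
t 27.3 tcp [0.5525 0.1269 0.0137] jaw az 88.72 tooly [-0.  0. -1.] F [ 0.8  0.3 -0.1] w 0.054 j [-0.15  0.56 -0.24  1.94  0.21  0.66 -2.11]
```

View pics/w21.png

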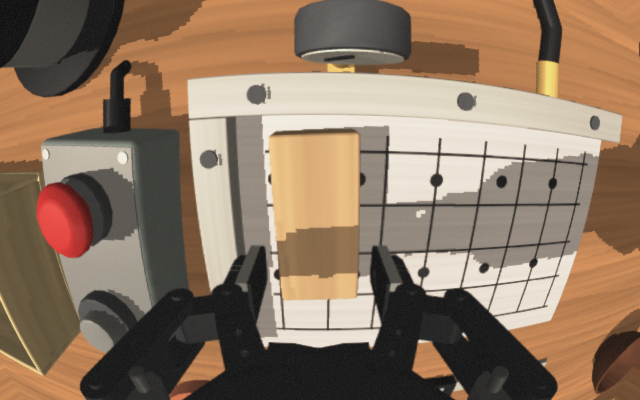

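send_rows(rows="0 0 0.03 0 0 0;0 0 0.04 0 0 0;0.01 -0.025 0 0 0 0;0.012 -0.03 0 0 0 0;0 0 0 0 0 0;0 0 0 0 0 0")

```text
clock: 27.95
tcp_pos: [0.5744, 0.0709, 0.0834]
orientation: [-0.026, -2.209, 2.209]
contact_force: [0.4, 0.4, 0.0]
grip_width: 0.054
```

send_rows(rows="0 0 0 0 0 0;0 0 0 0 0 0;0 0 -0.03 0 0 0;0 0 -0.025 0 0 0;0 0 -0.01 0 0 0;0 0 -0.003 0 0 0;0 0 0 0 0 0;0 0 0 0 0 0", grip=0)

```text
clock: 28.75
tcp_pos: [0.5752, 0.0722, 0.0165]
orientation: [-0.026, -2.211, 2.21]
contact_force: [0.5, 0.5, 0.1]
grip_width: 0.0003
```

```bash
python3 - <<'E'
from h import *
st(); d=snap('wrist','w22')
E
```

```text
t 28.75 tcp [0.5752 0.0722 0.0165] jaw az 88.73 tooly [ 0.001  0.    -1.   ] F [0.5 0.5 0.1] w 0.0003 j [-0.06  0.57 -0.23  1.91  0.2   0.68 -2.  ]
```

View pics/w22.png

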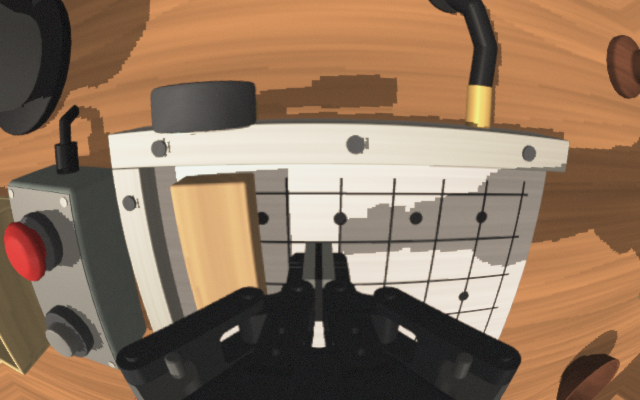

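```bash
python3 - <<'E'
from m import *
d=load('w22')
W=P(d,'b fl fr',[(173,184),(247,181),(265,285)],.044,0,0,1); ang(W[0],W[1]);ang(W[2],W[1])
W=P(d,'fence inner',[(112,170),(568,165)],.040,0,0,1); ang(W[1],W[0])
E
```

```text
b fl fr [[618.4, 145.3], [618.6, 105.0], [559.2, 101.3]] mean [598.7 117.2]
   ang deg -89.7 len 0.0403
   ang deg 3.54 len 0.0596
fence inner [[627.2, 187.7], [626.1, -84.2]] mean [626.7  51.7]
   ang deg 89.76 len 0.2719
```

send_rows(rows="0 0.01 0 0 0 0;0 0.005 0 0 0 0;0 0.005 0 0 0 0;0 0.005 0 0 0 0;0 0.005 0 0 0 0;0 0.003 0 0 0 0;0 0.003 0 0 0 0;0 0 0 0 0 0")

```text
clock: 29.6
tcp_pos: [0.5743, 0.1083, 0.0154]
orientation: [-0.024, -2.21, 2.21]
contact_force: [0.3, -0.5, 0.5]
grip_width: 0.0002
```

```bash
python3 - <<'E'
from h import *
st(); d=snap('wrist','w23')
E
```

```text
t 29.6 tcp [0.5743 0.1083 0.0154] jaw az 88.74 tooly [-0.001  0.    -1.   ] F [ 0.3 -0.5  0.5] w 0.0002 j [-0.12  0.58 -0.23  1.9   0.2   0.68 -2.06]
```

View pics/w23.png

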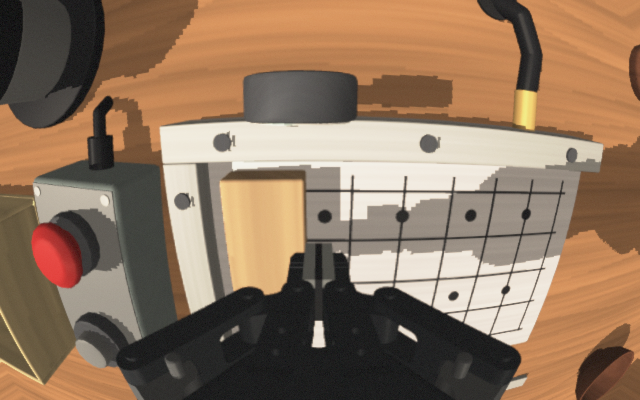

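send_rows(rows="0 0.004 0 0 0 0;0 0.003 0 0 0 0;0 0.003 0 0 0 0;0 0 0 0 0 0")

```text
clock: 30.05
tcp_pos: [0.5743, 0.1187, 0.0154]
orientation: [-0.023, -2.211, 2.21]
contact_force: [-0.4, 0.4, 1.1]
grip_width: 0.0005
```

send_rows(rows="0 0.002 0 0 0 0;0 0.002 0 0 0 0;0 0 0 0 0 0")

```text
clock: 30.35
tcp_pos: [0.5742, 0.1214, 0.0153]
orientation: [-0.024, -2.209, 2.21]
contact_force: [0.2, -2.0, 0.1]
grip_width: -0.0001
```

```bash
python3 - <<'E'
from h import *
st(); d=snap('wrist','w24')
E
```

```text
t 30.35 tcp [0.5742 0.1214 0.0153] jaw az 88.7 tooly [-0.001 -0.001 -1.   ] F [ 0.2 -2.   0.1] w -0.0001 j [-0.14  0.58 -0.23  1.89  0.2   0.69 -2.08]
```

View pics/w24.png

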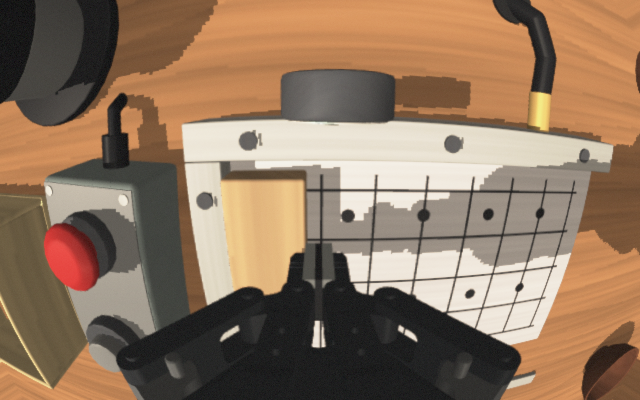

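send_rows(rows="0 0.002 0 0 0 0;0 0 0 0 0 0;0 -0.01 0 0 0 0;0 -0.02 0.01 0 0 0;0 0 0.04 0 0 0;0 0 0 0 0 0;0 0 0 0 0 0")

```text
clock: 31.1
tcp_pos: [0.5753, 0.0942, 0.0665]
orientation: [-0.027, -2.213, 2.21]
contact_force: [-0.4, 0.1, -0.7]
grip_width: -0.0003
```

```bash
python3 - <<'E'
from m import *
st(); d=snap('wrist','w25')
a=cv2.imread('pics/w25.png'); cv2.imwrite('pics/w25a.png',cv2.resize(a[100:300,160:360],None,fx=3,fy=3,interpolation=cv2.INTER_CUBIC))
E
```

```text
t 31.1 tcp [0.5753 0.0942 0.0665] jaw az 88.72 tooly [ 0.002  0.001 -1.   ] F [-0.4  0.1 -0.7] w -0.0003 j [-0.08  0.5  -0.25  1.88  0.17  0.77 -2.01]
```

View pics/w25a.png

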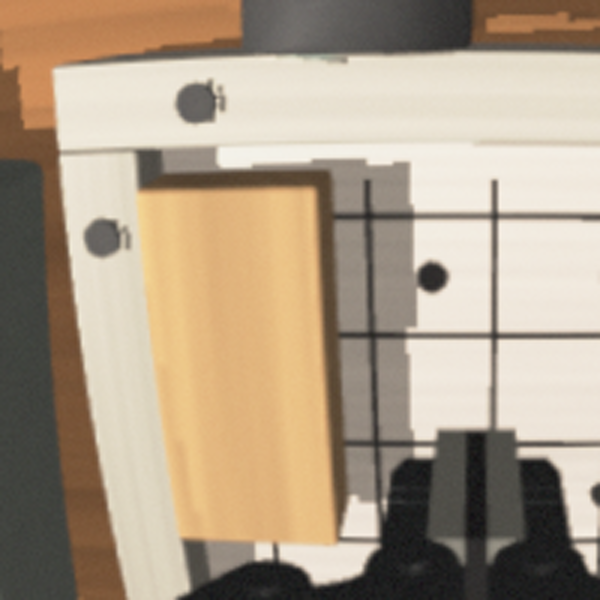

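send_rows(rows="-0.03 0 0 0 0 0;-0.04 0.015 0 0 0 0;0 0.04 0 0 0 0;0 0 -0.02 0 0 0;0 0 -0.02 0 0 0;0 0 -0.009 0 0 0;0 0 0 0 0 0;0 0 0 0 0 0")

```text
clock: 31.95
tcp_pos: [0.5043, 0.1487, 0.0164]
orientation: [-0.024, -2.209, 2.21]
contact_force: [0.8, 0.4, 0.1]
grip_width: -0.0
```

send_rows(rows="0.01 0 0 0 0 0;0.005 0 0 0 0 0;0.003 0 0 0 0 0;0.002 0 0 0 0 0;0 0 0 0 0 0")

```text
clock: 32.45
tcp_pos: [0.5235, 0.1488, 0.0171]
orientation: [-0.022, -2.208, 2.21]
contact_force: [-5.3, -0.7, 9.6]
grip_width: -0.0003
```

```bash
python3 - <<'E'
from m import *
st(); d=snap('wrist','w26')
E
```

```text
t 32.45 tcp [0.5235 0.1488 0.0171] jaw az 88.71 tooly [-0.003 -0.001 -1.   ] F [-5.3 -0.7  9.6] w -0.0003 j [-0.2   0.53 -0.25  1.99  0.21  0.64 -2.17]
```

View pics/w26.png

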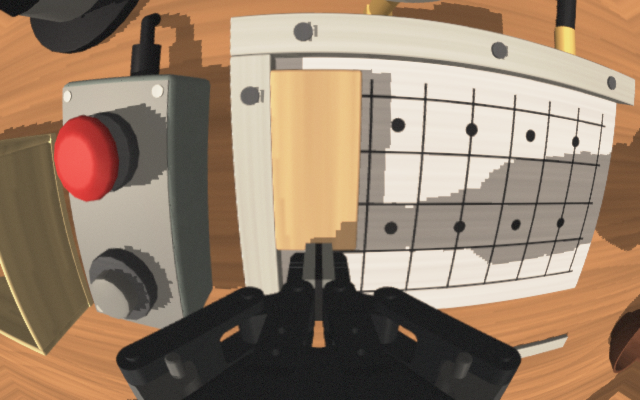

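send_rows(rows="-0.01 0 0 0 0 0;-0.01 0 0 0 0 0;0 0 -0.007 0 0 0;0 0 -0.004 0 0 0;0 0 0 0 0 0;0 0 0 0 0 0")

```text
clock: 33.1
tcp_pos: [0.5045, 0.1488, 0.0051]
orientation: [-0.024, -2.21, 2.21]
contact_force: [0.1, -0.1, -0.0]
grip_width: 0.0004
```

send_rows(rows="0 0 -0.002 0 0 0;0.01 0 0 0 0 0;0.005 0 0 0 0 0;0.003 0 0 0 0 0;0.002 0 0 0 0 0;0 0 0 0 0 0")

```text
clock: 33.7
tcp_pos: [0.5246, 0.1487, 0.0034]
orientation: [-0.024, -2.21, 2.21]
contact_force: [-0.5, 0.5, -0.8]
grip_width: 0.0003
```

```bash
python3 - <<'E'
from m import *
st(); d=snap('wrist','w27')
E
```

```text
t 33.7 tcp [0.5246 0.1487 0.0034] jaw az 88.71 tooly [-0.  0. -1.] F [-0.5  0.5 -0.8] w 0.0003 j [-0.2   0.55 -0.24  2.    0.22  0.61 -2.18]
```

View pics/w27.png

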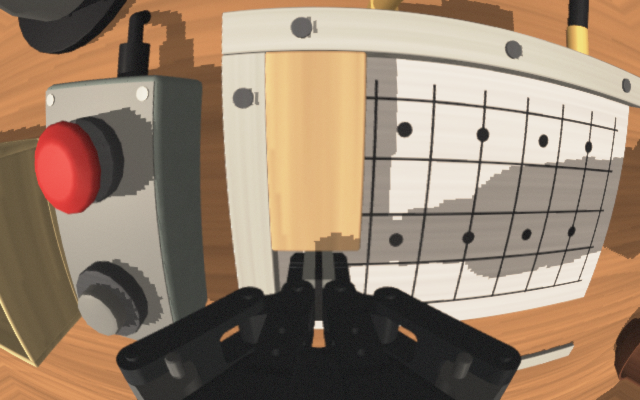

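Much better: the fingers now sit beside the blank, whose far end is at the fence (rows ~52). I'll push until I feel force.

send_rows(rows="0.002 0 0 0 0 0;0.001 0 0 0 0 0;0 0 0 0 0 0")

```text
clock: 34.05
tcp_pos: [0.5251, 0.1487, 0.0032]
orientation: [-0.019, -2.207, 2.21]
contact_force: [-6.1, 1.3, 5.2]
grip_width: 0.0004
```

send_rows(rows="0.002 0 0 0 0 0;0.001 0 0 0 0 0;0 0 0 0 0 0")

```text
clock: 34.35
tcp_pos: [0.5249, 0.1486, 0.0028]
orientation: [-0.012, -2.203, 2.209]
contact_force: [-14.1, 0.1, 11.3]
grip_width: 0.0001
```

send_rows(rows="-0.01 0 0 0 0 0;-0.01 0 0 0 0 0;-0.01 0 0.03 0 0 0;0 -0.03 0.04 0 0 0;0.02 -0.045 0.03 0 0 0;0.02 -0.045 0.02 0 0 0;0 -0.045 0 0 0 0;0 0 0 0 0 0;0 0 0 0 0 0")

```text
clock: 35.25
tcp_pos: [0.5363, -0.009, 0.1183]
orientation: [-0.028, -2.208, 2.209]
contact_force: [0.6, 0.8, 0.4]
grip_width: -0.0
```

```bash
python3 - <<'E'
from m import *
st(); d=snap('wrist','w28')
a=cv2.imread('pics/w28.png'); cv2.imwrite('pics/w28a.png',cv2.resize(a[40:260,80:340],None,fx=3,fy=2.7,interpolation=cv2.INTER_CUBIC))
E
```

```text
t 35.25 tcp [ 0.5363 -0.009   0.1183] jaw az 88.53 tooly [-0. -0. -1.] F [0.6 0.8 0.4] w -0.0 j [ 0.1   0.37 -0.25  1.96  0.12  0.83 -1.81]
```

View pics/w28.png

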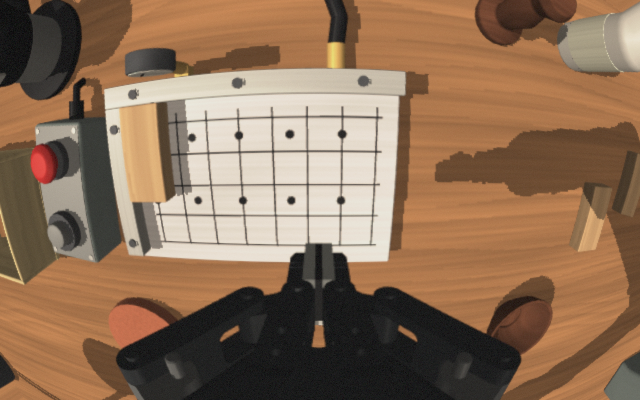

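View pics/w28a.png

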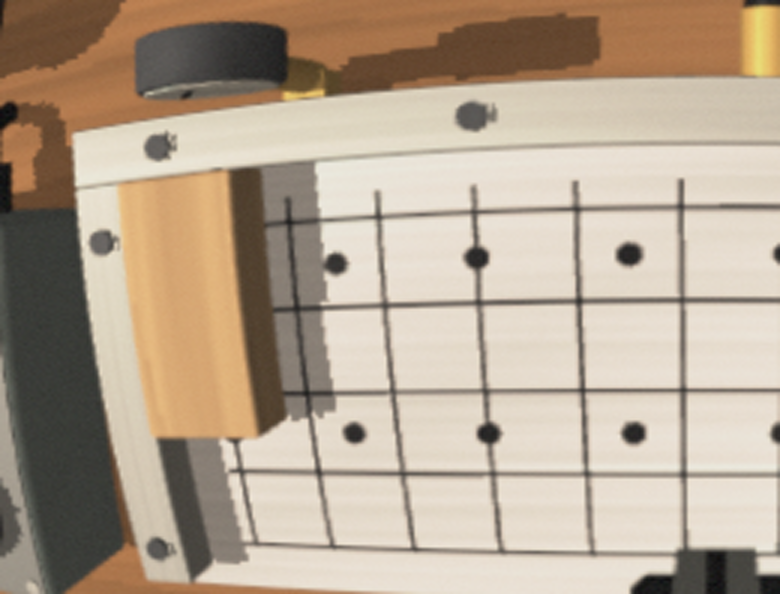

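send_rows(rows="-0.006 -0.04 0.01 0 0 0;-0.006 -0.045 0.02 0 0 0;-0.006 -0.045 0.005 0 0 0;-0.006 -0.045 0 0 0 0;-0.006 -0.045 0 0 0 0;-0.008 -0.045 0 0 0 0;-0.008 -0.045 0 0 0 0;-0.007 -0.02 0 0 0 0;0 0 0 0 0 0;0 0 0 0 0 0", grip=0.06)

```text
clock: 36.3
tcp_pos: [0.4843, -0.3356, 0.1528]
orientation: [-0.022, -2.212, 2.21]
contact_force: [-0.2, 1.0, -0.3]
grip_width: 0.0599
```

```bash
python3 - <<'E'
from m import *
st(); d=snap('wrist','w29')
E
```

```text
t 36.3 tcp [ 0.4843 -0.3356  0.1528] jaw az 88.83 tooly [-0.001  0.001 -1.   ] F [-0.2  1.  -0.3] w 0.0599 j [ 0.6   0.4  -0.12  1.81  0.06  0.94 -1.14]
```

View pics/w29.png

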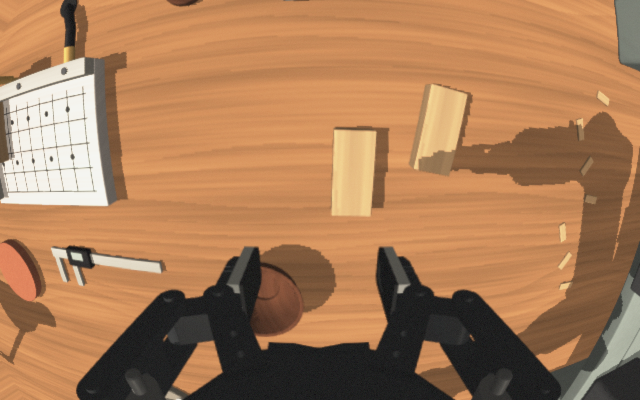

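```bash
python3 - <<'E'
from m import *
d=load('w29')
W=P(d,'b2 nl fl fr nr',[(332,215),(333,129),(376,129),(370,215)],.022,0,0,1); ang(W[0],W[1]);ang(W[3],W[2])
W=P(d,'b3 nl fl fr nr',[(411,163),(429,85),(467,93),(446,174)],.022,0,0,1); ang(W[0],W[1]);ang(W[3],W[2])
P(d,'bowl',[(302,300),(258,335),(245,300),(265,262)],.045,0,0,1)
E
```

```text
b2 nl fl fr nr [[447.7, -349.9], [536.6, -351.6], [536.5, -393.8], [446.8, -389.9]] mean [ 491.9 -371.3]
   ang deg -1.11 len 0.0889
   ang deg -2.46 len 0.0898
b3 nl fl fr nr [[502.3, -431.1], [582.2, -447.9], [577.2, -491.1], [490.7, -471.4]] mean [ 538.1 -460.4]
   ang deg -11.89 len 0.0817
   ang deg -12.79 len 0.0887
bowl [[356.1, -315.8], [300.4, -259.4], [354.8, -251.1], [405.3, -279.4]] mean [ 354.1 -276.4]
```

send_rows(rows="-0.007 -0.0355 0 0 0 -0.012;0 0 -0.045 0 0 0;0 0 -0.045 0 0 0;0 0 -0.04 0 0 0;0 0 -0.02 0 0 0;0 0 -0.012 0 0 0;0 0 -0.005 0 0 0;0 0 0 0 0 0;0 0 0 0 0 0")

```text
clock: 37.25
tcp_pos: [0.4777, -0.3733, -0.0125]
orientation: [-0.039, -2.204, 2.206]
contact_force: [0.9, -0.1, -0.6]
grip_width: 0.0598
```

send_rows(rows="0 0 0 0 0 0;0 0 0 0 0 0;0 0 0 0 0 0;0 0 0 0 0 0", grip=0.02)

```text
clock: 37.65
tcp_pos: [0.4774, -0.3736, -0.0121]
orientation: [-0.039, -2.203, 2.206]
contact_force: [-1.5, 1.6, 7.4]
grip_width: 0.0398
```

send_rows(rows="0 0 0.01 0 0 0;0 0 0.03 0 0 0;0 0 0.04 0 0 0;0 0 0 0 0 0;0 0 0 0 0 0")

```text
clock: 38.15
tcp_pos: [0.4773, -0.3738, 0.0682]
orientation: [-0.041, -2.203, 2.207]
contact_force: [-0.0, -0.0, -1.3]
grip_width: 0.0396
```

```bash
python3 - <<'E'
from h import *
go(.556,.0884,.04,88.7); d=snap('wrist','w30')
E
```

```text
t 38.15 tcp [ 0.4773 -0.3738  0.0682] jaw az 88.02 tooly [ 0.002 -0.002 -1.   ] F [-0.  -0.  -1.3] w 0.0396 j [ 0.64  0.52 -0.1   1.83  0.07  0.79 -1.11]
shift mm [ 78.7 462.2 -28.2]
turn [0.0019 0.0022 0.0119]
```

View pics/w30.png

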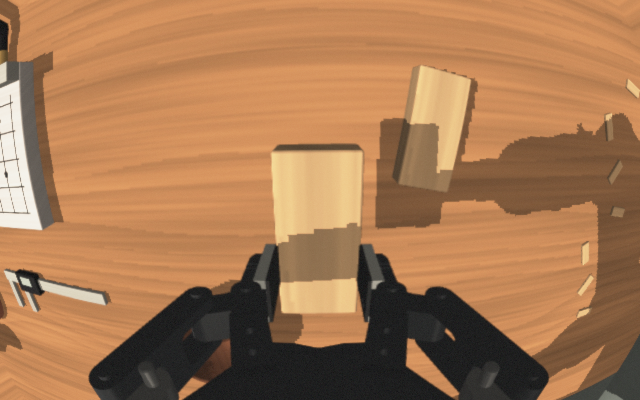

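send_rows(rows="0.004 0.02 0 0 0 0.012;0.007 0.042 0 0 0 0;0.007 0.042 0 0 0 0;0.007 0.042 0 0 0 0;0.007 0.042 0 0 0 0;0.007 0.042 0 0 0 0;0.007 0.042 0 0 0 0;0.007 0.042 0 0 0 0;0.007 0.042 0 0 0 0;0.007 0.042 0 0 0 0;0.007 0.042 0 0 0 0;0.005 0.022 0 0 0 0;0 0 0 0 0 0;0 0 -0.028 0 0 0;0 0 0 0 0 0;0 0 0 0 0 0")

```text
clock: 39.8
tcp_pos: [0.5539, 0.0881, 0.0374]
orientation: [-0.021, -2.207, 2.209]
contact_force: [-0.7, -0.1, 0.2]
grip_width: 0.0399
```

```bash
python3 - <<'E'
from h import *
go(.556,.0884,.012,88.7); d=snap('wrist','w31')
E
```

```text
t 39.8 tcp [0.5539 0.0881 0.0374] jaw az 88.69 tooly [-0.004 -0.001 -1.   ] F [-0.7 -0.1  0.2] w 0.0399 j [-0.13  0.51 -0.17  1.95  0.13  0.69 -1.98]
shift mm [  2.1   0.3 -25.4]
turn [ 0.001  -0.0037  0.0002]
```

View pics/w31.png

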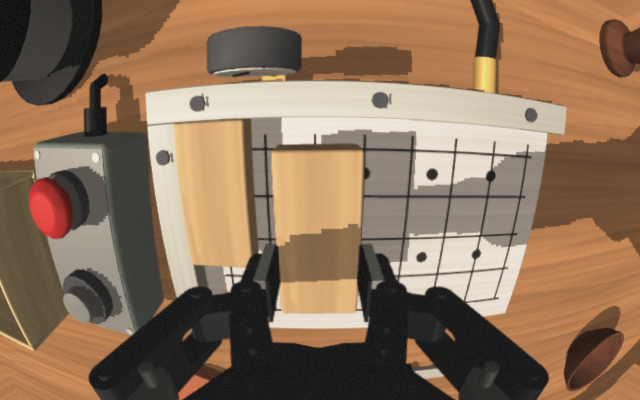

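send_rows(rows="0.001 0 -0.015 0 0 0;0 0 -0.007 0 0 0;0 0 -0.004 0 0 0;0 0 0 0 0 0;0 0 0 0 0 0")

```text
clock: 40.35
tcp_pos: [0.5565, 0.0889, 0.0122]
orientation: [-0.024, -2.21, 2.21]
contact_force: [-0.2, -0.0, -0.4]
grip_width: 0.0399
```

send_rows(rows="0 0 0 0 0 0;0 0 0 0 0 0;0 0 0 0 0 0", grip=0.049)

```text
clock: 40.65
tcp_pos: [0.5567, 0.089, 0.0125]
orientation: [-0.025, -2.21, 2.21]
contact_force: [0.3, 0.6, -0.6]
grip_width: 0.0492
```

send_rows(rows="0 0 0.02 0 0 0;0 0 0.04 0 0 0;0.004 -0.02 0 0 0 0;0.012 -0.035 0 0 0 0;0 0 0 0 0 0;0 0 0 0 0 0")

```text
clock: 41.25
tcp_pos: [0.5727, 0.0328, 0.0724]
orientation: [-0.027, -2.208, 2.209]
contact_force: [0.2, -0.1, -0.0]
grip_width: 0.049
```

send_rows(rows="0 0 0 0 0 0;0 0 0 0 0 0;0 0 0 0 0 0;0 0 0 0 0 0", grip=0)

```text
clock: 41.65
tcp_pos: [0.5723, 0.0346, 0.0722]
orientation: [-0.023, -2.211, 2.21]
contact_force: [0.6, 0.5, -0.2]
grip_width: -0.0003
```

```bash
python3 - <<'E'
from h import *
st(); d=snap('wrist','w32')
E
```

```text
t 41.65 tcp [0.5723 0.0346 0.0722] jaw az 88.78 tooly [-0.001  0.    -1.   ] F [ 0.6  0.5 -0.2] w -0.0003 j [-0.03  0.48 -0.17  1.9   0.11  0.77 -1.86]
```

View pics/w32.png

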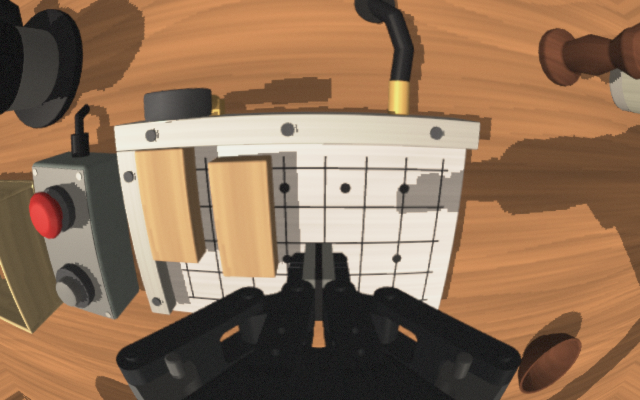

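send_rows(rows="0 0 -0.035 0 0 0;0 0 -0.025 0 0 0;0 0 -0.008 0 0 0;0 0 0 0 0 0;0 0.01 0 0 0 0;0 0.01 0 0 0 0;0 0.008 0 0 0 0;0 0.005 0 0 0 0;0 0.004 0 0 0 0;0 0.003 0 0 0 0;0 0 0 0 0 0")

```text
clock: 42.8
tcp_pos: [0.5724, 0.0725, 0.0045]
orientation: [-0.025, -2.207, 2.211]
contact_force: [-1.1, -4.3, 3.8]
grip_width: 0.0002
```

send_rows(rows="0 0.002 0 0 0 0;0 0.002 0 0 0 0;0 0 0 0 0 0")

```text
clock: 43.1
tcp_pos: [0.5723, 0.0726, 0.0044]
orientation: [-0.027, -2.201, 2.213]
contact_force: [-1.2, -11.5, 5.7]
grip_width: -0.0
```

send_rows(rows="0 0.002 0 0 0 0;0 0.001 0 0 0 0;0 0 0 0 0 0")

```text
clock: 43.4
tcp_pos: [0.5723, 0.0727, 0.0044]
orientation: [-0.029, -2.197, 2.215]
contact_force: [-1.0, -18.2, 7.8]
grip_width: -0.0005
```

send_rows(rows="0 -0.012 0 0 0 0;0 -0.02 0 0 0 0;-0.01 0 0.03 0 0 0;-0.04 0 0.03 0 0 0;-0.02 0.02 0 0 0 0;0 0.045 0 0 0 0;0 0 0 0 0 0;0 0 0 0 0 0")

```text
clock: 44.2
tcp_pos: [0.5024, 0.1158, 0.0644]
orientation: [-0.021, -2.213, 2.211]
contact_force: [0.3, 0.1, 0.5]
grip_width: -0.0002
```

```bash
python3 - <<'E'
from h import *
st(); d=snap('wrist','w33')
E
```

```text
t 44.2 tcp [0.5024 0.1158 0.0644] jaw az 88.91 tooly [-0.     0.001 -1.   ] F [0.3 0.1 0.5] w -0.0002 j [-0.19  0.41 -0.2   2.04  0.12  0.7  -2.05]
```

View pics/w33.png

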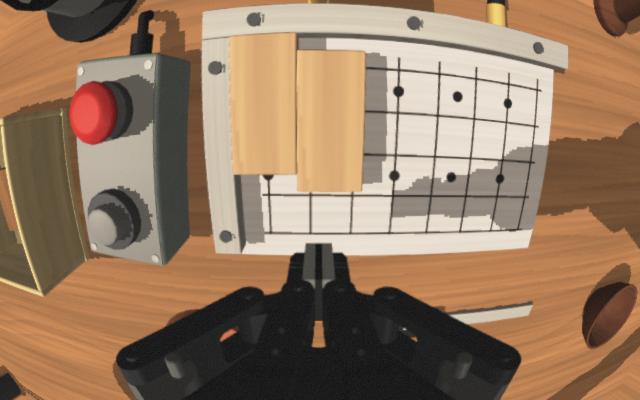

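send_rows(rows="0 -0.01 -0.03 0 0 0;0 0 -0.02 0 0 0;0 0 -0.01 0 0 0;0 0 0 0 0 0;0.008 0 0 0 0 0;0.006 0 0 0 0 0;0.004 0 0 0 0 0;0.003 0 0 0 0 0;0 0 0 0 0 0")

```text
clock: 45.15
tcp_pos: [0.524, 0.1041, 0.0045]
orientation: [-0.025, -2.21, 2.21]
contact_force: [-0.1, -0.3, 0.6]
grip_width: 0.0003
```

send_rows(rows="0.002 0 0 0 0 0;0.002 0 0 0 0 0;0 0 0 0 0 0")

```text
clock: 45.45
tcp_pos: [0.5239, 0.1039, 0.0038]
orientation: [-0.016, -2.206, 2.209]
contact_force: [-9.9, 1.0, 8.4]
grip_width: -0.0001
```

send_rows(rows="0.002 0 0 0 0 0;0.001 0 0 0 0 0;0 0 0 0 0 0")

```text
clock: 45.75
tcp_pos: [0.5238, 0.1037, 0.0033]
orientation: [-0.01, -2.202, 2.208]
contact_force: [-16.6, 0.9, 13.2]
grip_width: -0.0001
```

Flush contact again (x force −16.6 N at tool x 0.524). Now the third blank.

send_rows(rows="-0.01 0 0 0 0 0;-0.01 0 0 0 0 0;-0.01 0 0.03 0 0 0;0 -0.03 0.045 0 0 0;0.01 -0.045 0.04 0 0 0;0.01 -0.045 0.02 0 0 0;0 -0.045 0 0 0 0;0 -0.045 0 0 0 -0.03;0 -0.045 0 0 0 -0.03;0 -0.045 0 0 0 -0.03;0 -0.045 0 0 0 -0.03;0 -0.045 0 0 0 -0.03;0 -0.045 0 0 0 -0.02;0 -0.045 0 0 0 0;0 -0.03 0 0 0 0;0 0 0 0 0 0;0 0 0 0 0 0", grip=0)

```text
clock: 47.45
tcp_pos: [0.5182, -0.3959, 0.1283]
orientation: [-0.206, -2.119, 2.119]
contact_force: [0.5, 1.6, -0.1]
grip_width: -0.0
```

```bash
python3 - <<'E'
from h import *
st(); d=snap('wrist','w34'); snap('top','t34')
E
```

```text
t 47.45 tcp [ 0.5182 -0.3959  0.1283] jaw az 78.89 tooly [-0. -0. -1.] F [ 0.5  1.6 -0.1] w -0.0 j [ 0.56  0.51 -0.01  1.68  0.01  0.95 -1.21]
```

View pics/w34.png

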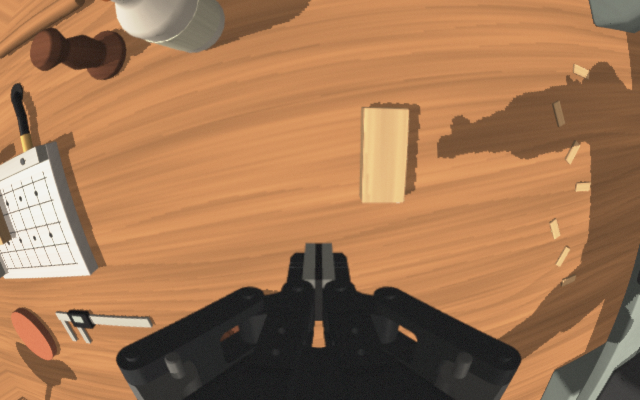

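View pics/t34.png

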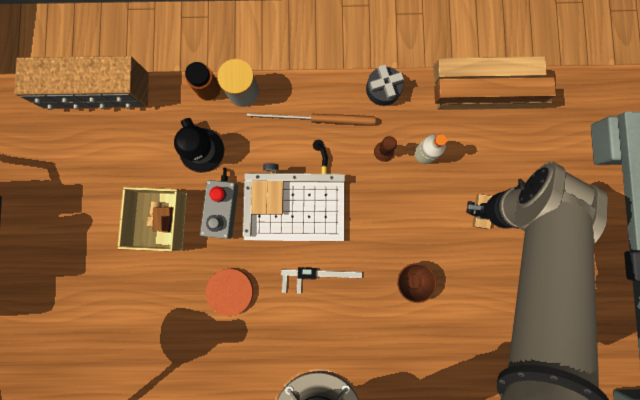

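```bash
python3 - <<'E'
from m import *
d=load('w34')
W=P(d,'b3 nl fl fr nr',[(361,201),(363,109),(410,110),(405,202)],.022,0,0,1); ang(W[0],W[1]);ang(W[3],W[2])
E
```

```text
b3 nl fl fr nr [[498.1, -433.9], [582.6, -449.5], [575.1, -492.3], [488.7, -476.3]] mean [ 536.1 -463. ]
   ang deg -10.51 len 0.0859
   ang deg -10.51 len 0.0879
```

send_rows(rows="0.003 -0.034 0 0 0 0.01;0 -0.03 0 0 0 0;0 0 -0.04 0 0 0;0 0 -0.04 0 0 0;0 0 -0.03 0 0 0;0 0 -0.02 0 0 0;0 0 -0.008 0 0 0;0 0 -0.003 0 0 0;0 0 0 0 0 0;0 0 0 0 0 0", grip=0.06)

```text
clock: 48.55
tcp_pos: [0.5227, -0.4599, -0.0109]
orientation: [-0.196, -2.125, 2.128]
contact_force: [0.1, -0.5, 0.0]
grip_width: 0.0604
```

send_rows(rows="0 0 0 0 0 0;0 0 0 0 0 0;0 0 0 0 0 0;0 0 0 0 0 0", grip=0.02)

```text
clock: 48.95
tcp_pos: [0.5224, -0.4601, -0.0107]
orientation: [-0.196, -2.125, 2.128]
contact_force: [-0.9, 0.1, 5.6]
grip_width: 0.0394
```

send_rows(rows="0 0 0.01 0 0 0;0 0 0.03 0 0 0;0 0 0.04 0 0 0;0 0 0 0 0 0;0 0 0 0 0 0")

```text
clock: 49.45
tcp_pos: [0.5223, -0.4602, 0.0695]
orientation: [-0.197, -2.125, 2.129]
contact_force: [-0.5, 0.6, -1.5]
grip_width: 0.0396
```

```bash
python3 - <<'E'
from h import *
go(.555,.0460,.04,88.7); d=snap('wrist','w35')
E
```

```text
t 49.45 tcp [ 0.5223 -0.4602  0.0695] jaw az 79.55 tooly [ 0.002 -0.002 -1.   ] F [-0.5  0.6 -1.5] w 0.0396 j [ 0.63  0.64 -0.    1.61  0.    0.89 -1.12]
shift mm [ 32.7 506.2 -29.5]
turn [0.0017 0.002  0.1598]
```

View pics/w35.png

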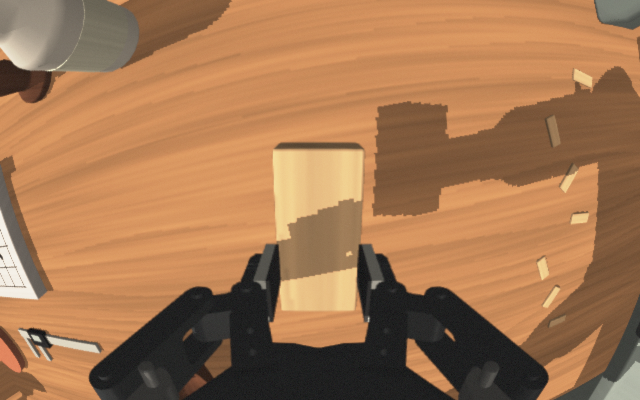

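send_rows(rows="0 0.02 0 0 0 0.01;0 0.042 0 0 0 0.015;0.003 0.042 0 0 0 0.015;0.003 0.042 0 0 0 0.015;0.003 0.042 0 0 0 0.015;0.003 0.042 0 0 0 0.015;0.003 0.042 0 0 0 0.015;0.003 0.042 0 0 0 0.015;0.003 0.042 0 0 0 0.015;0.003 0.042 0 0 0 0.015;0.003 0.042 0 0 0 0.015;0.003 0.042 0 0 0 0;0.003 0.024 0 0 0 0;0 0 0 0 0 0;0 0 -0.028 0 0 0;0 0 0 0 0 0;0 0 0 0 0 0")

```text
clock: 51.2
tcp_pos: [0.5533, 0.0454, 0.0387]
orientation: [-0.022, -2.207, 2.209]
contact_force: [-0.3, 0.5, -0.3]
grip_width: 0.0393
```

```bash
python3 - <<'E'
from h import *
go(.555,.0460,.012,88.7); d=snap('wrist','w36')
E
```

```text
t 51.2 tcp [0.5533 0.0454 0.0387] jaw az 88.66 tooly [-0.004 -0.001 -1.   ] F [-0.3  0.5 -0.3] w 0.0393 j [-0.11  0.5  -0.11  1.97  0.08  0.68 -1.86]
shift mm [  1.7   0.6 -26.7]
turn [ 0.001  -0.0038  0.0007]
```

View pics/w36.png

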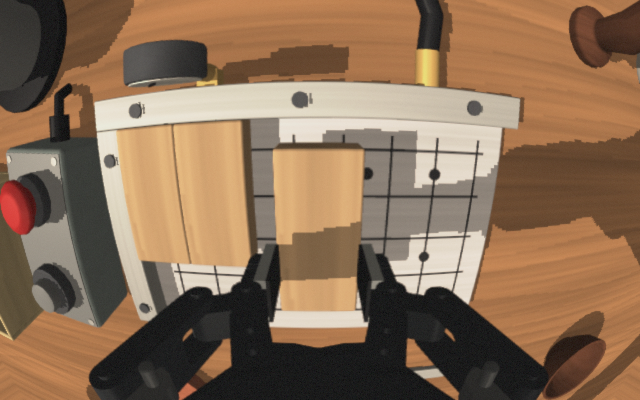

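send_rows(rows="0.001 0 -0.015 0 0 0;0 0 -0.007 0 0 0;0 0 -0.004 0 0 0;0 0 0 0 0 0;0 0 0 0 0 0")

```text
clock: 51.75
tcp_pos: [0.5556, 0.0466, 0.0135]
orientation: [-0.024, -2.21, 2.21]
contact_force: [0.6, 0.4, -0.7]
grip_width: 0.0395
```

send_rows(rows="0 0 0 0 0 0;0 0 0 0 0 0;0 0 0 0 0 0", grip=0.049)

```text
clock: 52.05
tcp_pos: [0.5559, 0.0466, 0.0139]
orientation: [-0.025, -2.21, 2.21]
contact_force: [-0.2, 0.0, -0.5]
grip_width: 0.0489
```

send_rows(rows="0 0 0.02 0 0 0;0 0 0.04 0 0 0;0.004 -0.02 0 0 0 0;0.012 -0.035 0 0 0 0;0 0 0 0 0 0;0 0 0 0 0 0")

```text
clock: 52.65
tcp_pos: [0.5717, -0.0096, 0.0736]
orientation: [-0.027, -2.208, 2.209]
contact_force: [-0.2, 0.3, -0.3]
grip_width: 0.049
```

send_rows(rows="0 0 0 0 0 0;0 0 0 0 0 0;0 0 0 0 0 0;0 0 0 0 0 0", grip=0)

```text
clock: 53.05
tcp_pos: [0.5715, -0.0078, 0.0735]
orientation: [-0.023, -2.21, 2.21]
contact_force: [-0.3, -0.4, -0.4]
grip_width: -0.0
```

send_rows(rows="0 0 -0.035 0 0 0;0 0 -0.025 0 0 0;0 0 -0.008 0 0 0;0 0 0 0 0 0;0 0.01 0 0 0 0;0 0.01 0 0 0 0;0 0.008 0 0 0 0;0 0.005 0 0 0 0;0 0.003 0 0 0 0;0 0.002 0 0 0 0;0 0 0 0 0 0")

```text
clock: 54.15
tcp_pos: [0.5726, 0.0284, 0.0065]
orientation: [-0.027, -2.209, 2.212]
contact_force: [-0.6, -3.3, 6.5]
grip_width: 0.0002
```

send_rows(rows="0 0.002 0 0 0 0;0 0.001 0 0 0 0;0 0 0 0 0 0")

```text
clock: 54.45
tcp_pos: [0.5726, 0.0302, 0.0066]
orientation: [-0.028, -2.207, 2.212]
contact_force: [-0.5, -5.8, 7.3]
grip_width: 0.0005
```

send_rows(rows="0 0.002 0 0 0 0;0 0.002 0 0 0 0;0 0 0 0 0 0")

```text
clock: 54.75
tcp_pos: [0.5717, 0.0313, 0.0065]
orientation: [-0.028, -2.202, 2.214]
contact_force: [-3.2, -11.7, 11.4]
grip_width: -0.0001
```

```bash
python3 - <<'E'
from h import *
st(); d=snap('wrist','w37')
E
```

```text
t 54.75 tcp [0.5717 0.0313 0.0065] jaw az 88.5 tooly [-0.001 -0.005 -1.   ] F [ -3.2 -11.7  11.4] w -0.0001 j [-0.1   0.57 -0.09  1.94  0.09  0.64 -1.84]
```

View pics/w37.png

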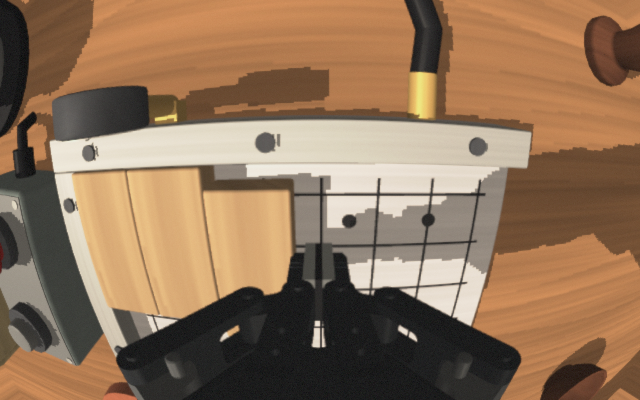

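send_rows(rows="0 -0.012 0 0 0 0;0 -0.02 0 0 0 0;-0.01 0 0.03 0 0 0;-0.04 0 0.03 0 0 0;-0.02 0.02 0 0 0 0;0 0.036 0 0 0 0;0 0 0 0 0 0;0 0 -0.03 0 0 0;0 0 -0.02 0 0 0;0 0 -0.012 0 0 0;0 0 0 0 0 0;0 0 0 0 0 0")

```text
clock: 56.0
tcp_pos: [0.5019, 0.0605, 0.0037]
orientation: [-0.024, -2.21, 2.21]
contact_force: [0.3, 0.5, 0.2]
grip_width: 0.0
```

```bash
python3 - <<'E'
from h import *
st(); d=snap('wrist','w38')
E
```

```text
t 56.0 tcp [0.5019 0.0605 0.0037] jaw az 88.71 tooly [-0.001  0.    -1.   ] F [0.3 0.5 0.2] w 0.0 j [-0.15  0.5  -0.11  2.1   0.1   0.55 -1.93]
```

View pics/w38.png

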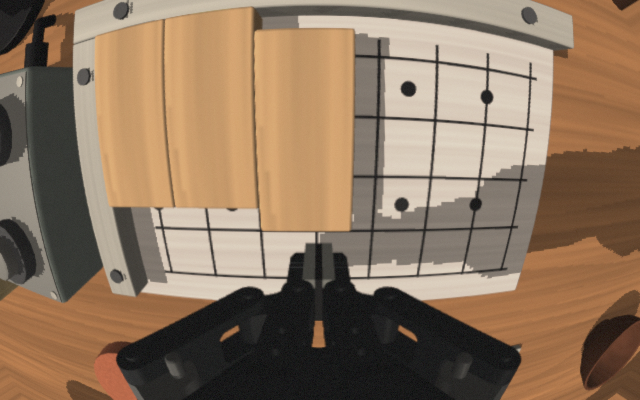

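send_rows(rows="0.008 0.002 0 0 0 0;0.006 0 0 0 0 0;0.004 0 0 0 0 0;0.002 0 0 0 0 0;0 0 0 0 0 0")

```text
clock: 56.55
tcp_pos: [0.5222, 0.0625, 0.0036]
orientation: [-0.025, -2.21, 2.21]
contact_force: [1.0, 0.5, -0.6]
grip_width: 0.0001
```

send_rows(rows="0.002 0 0 0 0 0;0.002 0 0 0 0 0;0 0 0 0 0 0")

```text
clock: 56.85
tcp_pos: [0.5228, 0.0624, 0.003]
orientation: [-0.018, -2.206, 2.209]
contact_force: [-6.8, 0.2, 6.8]
grip_width: -0.0002
```

send_rows(rows="0.002 0 0 0 0 0;0.001 0 0 0 0 0;0 0 0 0 0 0")

```text
clock: 57.15
tcp_pos: [0.5227, 0.0623, 0.0026]
orientation: [-0.011, -2.203, 2.207]
contact_force: [-14.2, 0.9, 11.6]
grip_width: 0.0002
```

send_rows(rows="-0.01 0 0 0 0 0;-0.012 0 0 0 0 0;0 -0.02 0.03 0 0 0;0.02 -0.045 0.04 0 0 0;0.045 0 0 0 0 0;0.02 0 0 0 0 0;0 0 0 0 0 0;0 0 -0.04 0 0 0;0 0 -0.025 0 0 0;0 0 -0.003 0 0 0;0 0.01 0 0 0 0;0 0.008 0 0 0 0;0 0 0 0 0 0")

```text
clock: 58.45
tcp_pos: [0.5871, 0.0277, -0.0026]
orientation: [-0.021, -2.213, 2.21]
contact_force: [1.1, 0.6, 0.8]
grip_width: -0.0001
```

send_rows(rows="0 0.005 0 0 0 0;0 0.004 0 0 0 0;0 0.003 0 0 0 0;0 0.002 0 0 0 0;0 0 0 0 0 0")

```text
clock: 58.95
tcp_pos: [0.587, 0.0299, -0.0026]
orientation: [-0.03, -2.196, 2.216]
contact_force: [-1.1, -18.9, 5.8]
grip_width: 0.0001
```

send_rows(rows="0 -0.015 0 0 0 0;0 -0.02 0 0 0 0;-0.01 0 0.03 0 0 0;-0.02 0.02 0.04 0 0 0;-0.02 0.04 0.04 0 0 0;0 0.03 0.02 0 0 0;0 0 0 0 0 0;0 0 0 0 0 0")

```text
clock: 59.75
tcp_pos: [0.5409, 0.0881, 0.121]
orientation: [-0.024, -2.212, 2.211]
contact_force: [-0.7, -1.5, -0.5]
grip_width: 0.0002
```

```bash
python3 - <<'E'
from h import *
st(); d=snap('wrist','w39')
a=cv2.imread('pics/w39.png'); cv2.imwrite('pics/w39a.png',cv2.resize(a[80:250,170:430],None,fx=3,fy=3,interpolation=cv2.INTER_CUBIC))
E
```

```text
t 59.75 tcp [0.5409 0.0881 0.121 ] jaw az 88.83 tooly [ 0.001  0.    -1.   ] F [-0.7 -1.5 -0.5] w 0.0002 j [-0.16  0.37 -0.14  1.93  0.07  0.84 -1.93]
```

View pics/w39.png

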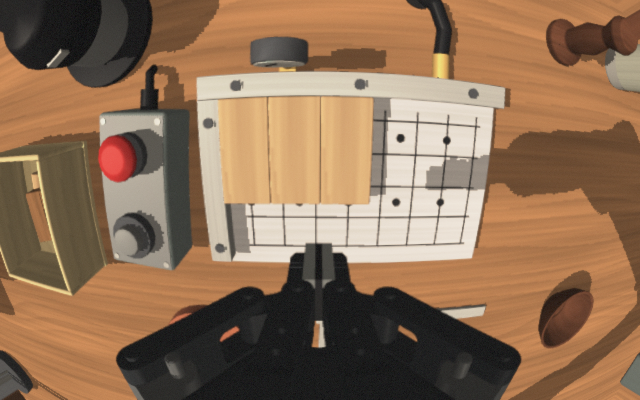

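View pics/w39a.png

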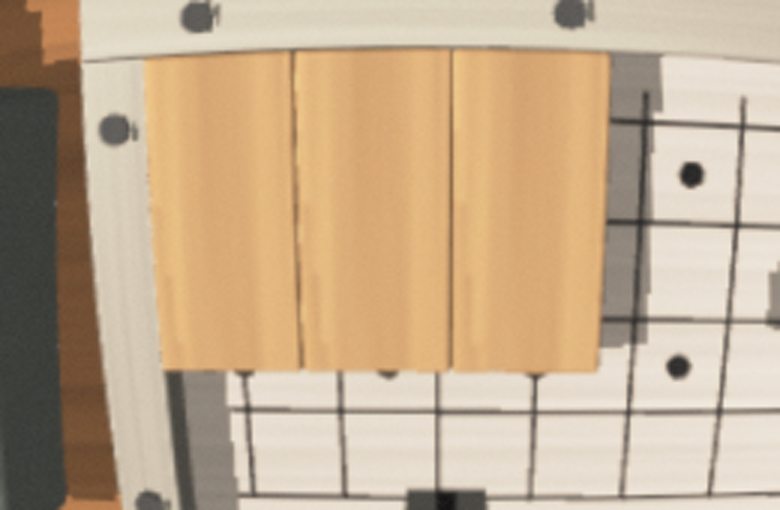

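send_rows(rows="-0.008 0.03 0.01 0 0 0;-0.01 0.04 0 0 0 0;-0.01 0.04 0 0 0 0;0 0.035 0 0 0 0;0 0.02 0 0 0 0;0 0 0 0 0 0;0 0 0 0 0 0;0 0 0 0 0 0")

```text
clock: 60.6
tcp_pos: [0.513, 0.2497, 0.1295]
orientation: [-0.026, -2.206, 2.21]
contact_force: [0.1, -0.0, -0.5]
grip_width: 0.0004
```

```bash
python3 - <<'E'
from h import *
st(); d=snap('wrist','w40')
E
```

```text
t 60.6 tcp [0.513  0.2497 0.1295] jaw az 88.54 tooly [-0.002 -0.002 -1.   ] F [ 0.1 -0.  -0.5] w 0.0004 j [-0.42  0.4  -0.18  1.87  0.09  0.88 -2.24]
```

View pics/w40.png

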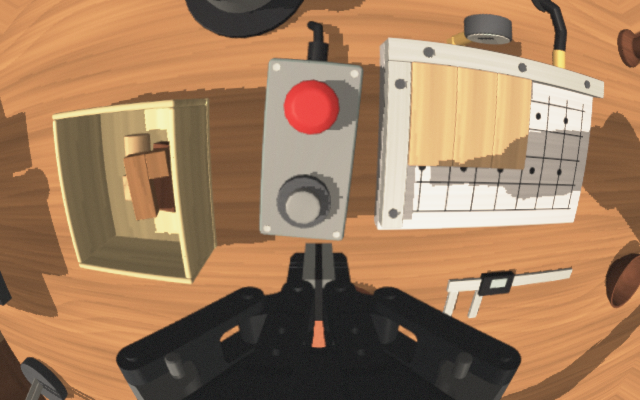

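```bash
python3 - <<'E'
from m import *
d=load('w40')
P(d,'start',[(303,207)],.077,0,0,1);P(d,'stop',[(312,107)],.083,0,0,1);P(d,'box corners',[(270,60),(361,66),(342,239),(261,234)],.055,0,0,1)
E
```

```text
start [[514.0, 260.4]] mean [514.  260.4]
stop [[588.9, 251.2]] mean [588.9 251.2]
box corners [[627.2, 283.3], [620.4, 212.9], [475.4, 228.9], [481.7, 299.8]] mean [551.2 256.2]
```

send_rows(rows="0.001 0.011 0 0 0 0;0 0 -0.03 0 0 0;0 0 -0.025 0 0 0;0 0 -0.01 0 0 0;0 0 0 0 0 0;0 0 0 0 0 0")

```text
clock: 61.25
tcp_pos: [0.5143, 0.2638, 0.0661]
orientation: [-0.025, -2.211, 2.21]
contact_force: [0.3, -0.6, 1.0]
grip_width: 0.0002
```

send_rows(rows="0 0 -0.003 0 0 0;0 0 -0.003 0 0 0;0 0 -0.003 0 0 0;0 0 0 0 0 0")

```text
clock: 61.65
tcp_pos: [0.5135, 0.2633, 0.0562]
orientation: [-0.024, -2.209, 2.21]
contact_force: [0.4, 0.1, 0.1]
grip_width: -0.0002
```

```bash
python3 - <<'E'
from h import *
st(); d=snap('wrist','w41')
E
```

```text
t 61.65 tcp [0.5135 0.2633 0.0562] jaw az 88.72 tooly [-0.001 -0.    -1.   ] F [0.4 0.1 0.1] w -0.0002 j [-0.45  0.51 -0.18  1.9   0.13  0.74 -2.29]
```

View pics/w41.png

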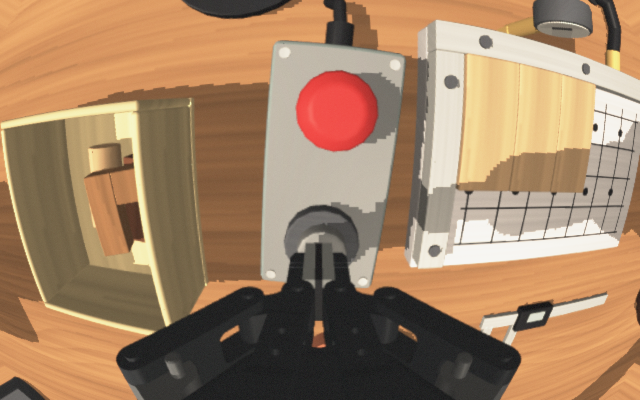

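send_rows(rows="0 -0.003 -0.002 0 0 0;0 0 -0.003 0 0 0;0 0 0 0 0 0")

```text
clock: 62.0
tcp_pos: [0.5135, 0.26, 0.0509]
orientation: [-0.024, -2.209, 2.21]
contact_force: [-0.5, 0.9, -0.2]
grip_width: -0.0001
```

send_rows(rows="0 0 -0.002 0 0 0;0 0 -0.001 0 0 0;0 0 0 0 0 0")

```text
clock: 62.3
tcp_pos: [0.5138, 0.2604, 0.0484]
orientation: [-0.024, -2.21, 2.21]
contact_force: [-0.6, -0.9, 2.9]
grip_width: 0.0002
```

send_rows(rows="0 0 -0.002 0 0 0;0 0 -0.001 0 0 0;0 0 0 0 0 0")

```text
clock: 62.6
tcp_pos: [0.5138, 0.2604, 0.0454]
orientation: [-0.024, -2.21, 2.21]
contact_force: [-1.0, -1.8, 3.3]
grip_width: 0.0002
```

send_rows(rows="0 0 -0.002 0 0 0;0 0 -0.001 0 0 0;0 0 0 0 0 0")

```text
clock: 62.9
tcp_pos: [0.5139, 0.2605, 0.044]
orientation: [-0.025, -2.21, 2.21]
contact_force: [-5.1, -3.0, 18.1]
grip_width: -0.0
```

send_rows(rows="0 0 -0.002 0 0 0;0 0 -0.001 0 0 0;0 0 0 0 0 0;0 0 0 0 0 0")

```text
clock: 63.3
tcp_pos: [0.5141, 0.2606, 0.0435]
orientation: [-0.026, -2.21, 2.211]
contact_force: [-12.1, -7.5, 42.1]
grip_width: -0.0002
```

```bash
python3 - <<'E'
from h import *
st(); d=snap('wrist','w42')
E
```

```text
t 63.3 tcp [0.5141 0.2606 0.0435] jaw az 88.7 tooly [ 0.001 -0.    -1.   ] F [-12.1  -7.5  42.1] w -0.0002 j [-0.44  0.52 -0.17  1.91  0.13  0.72 -2.29]
```

View pics/w42.png

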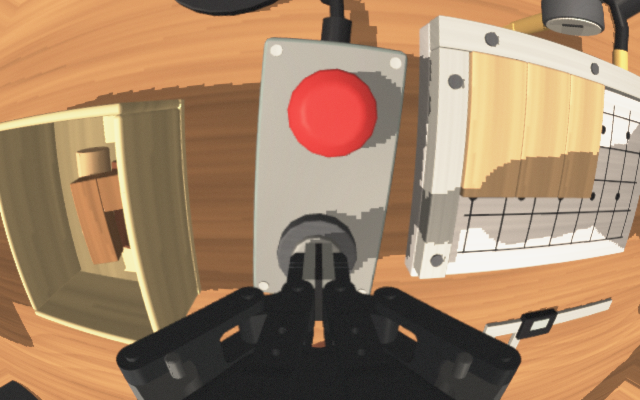

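send_rows(rows="0 0 0.005 0 0 0;0 0 0.02 0 0 0;0 0 0.03 0 0 0;0 0 0.04 0 0 0;0 0 0.03 0 0 0;-0.02 -0.03 0.02 0 0 0;-0.02 -0.03 0 0 0 0;0 0 0 0 0 0;0 0 0 0 0 0;0 0 0 0 0 0")

```text
clock: 64.35
tcp_pos: [0.474, 0.2014, 0.1842]
orientation: [-0.023, -2.211, 2.21]
contact_force: [0.6, 0.5, -0.1]
grip_width: -0.0003
```

```bash
python3 - <<'E'
from h import *
st(); d=snap('wrist','w43'); snap('scene','s43')
a=cv2.imread('pics/w43.png'); cv2.imwrite('pics/w43a.png',cv2.resize(a[0:220,160:480],None,fx=2.5,fy=2.5,interpolation=cv2.INTER_CUBIC))
E
```

```text
t 64.35 tcp [0.474  0.2014 0.1842] jaw az 88.77 tooly [-0.     0.001 -1.   ] F [ 0.6  0.5 -0.1] w -0.0003 j [-0.36  0.25 -0.19  1.95  0.06  0.96 -2.17]
```

View pics/w43.png

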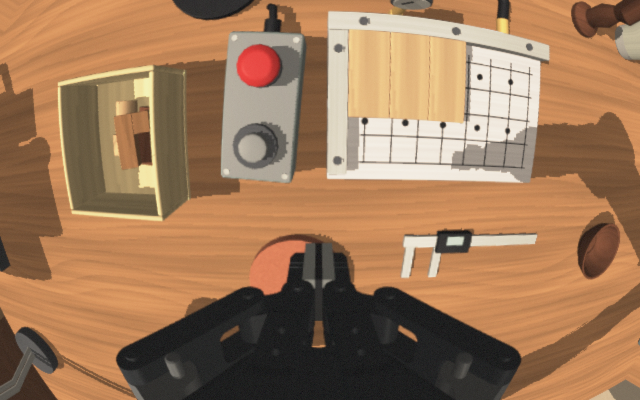

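View pics/s43.png

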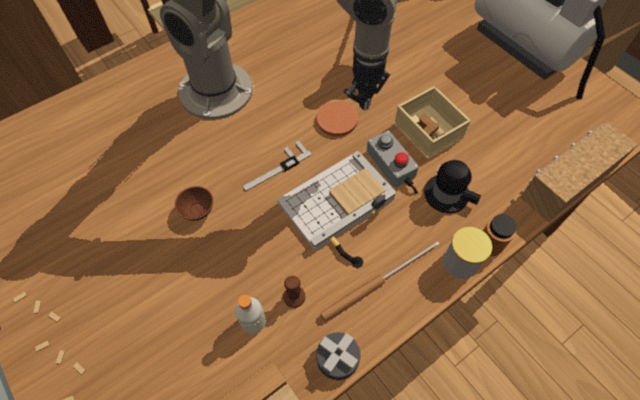

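The pictures show all three offcuts in the box, the three blanks flush and tight in the corner, the button back up, and the other things where they were. The tool is clear, so I'm handing in.

```bash
python3 -c "
from bench import r
print(r.hand_in())"
```

```text
the job is handed in; nothing more can be done
None
```

I finished the job in the order asked and handed it in at about 64 s, with no verdict reported.

**Offcuts:** the stub, strip and L-block were all there. I put them in the plywood box, and the final pictures show all three inside.

**Blanks:** there were three. One was knocked a few centimetres aside during the run, so I measured it again before picking it up. I pushed each blank against its neighbour (the first against the end stop) and then against the long fence. The fence pushes ended at about 14–17 N. The side pushes were about 19 N for the last two but only about 2 N for the first, though the later side pushes also bore on it through the row. The pictures show no gaps, with the ends flush on the fence.

**Start button:** I pressed it about 6.5 mm onto its hard stop, and the picture afterwards shows it back up. The stop button was not touched.

**What disagreed or went wrong:**
- **Finger height:** with the fingers shut, their tips sat about 26 mm higher than the reported TCP. The first two attempts on the stub therefore closed on nothing, and I used contact and pictures for height from then on.
- **First blank:** my first push towards the fence was too high and rode onto the blank's edge. I repeated it lower.
- **Press force:** it peaked at about 42 N vertically (about 44 N in all), through the fingertips on the button. That is well under the 120 N wrist limit. It is just over the 40 N limit, which is stated only for the arm and the gripper's body.

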